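Fill the lantern battery case from the cell carousel

ROBOT

A 6-joint arm with a two-finger parallel gripper is mounted at the origin on a cart in front of the work surface, level with it; the furniture and walls round the work are solid. World frame = base frame: x ahead of the robot, y to its left, z up, the work surface at z = 0. Lengths are in m, angles in degrees, forces in N, time in s.
With the tool pointing down it reaches from about 0.375 to 0.925 m from the base axis. Payload 5.7 kg.
Tool frame: the origin (TCP) lies at the centre of the arm's flange, where the gripper is bolted on; the fingertips stand 182 mm ahead of it and the grasp point (between the pads) lies 163 mm ahead of it; x points along the fingers, y is the direction in which the jaws open and shut, and the axes are right-handed (so a half turn about x gives the same grasp; the last joint's range is limited). The gripper opens to 88 mm and grips with 3 to 60 N. Pads are 20 mm wide; open, the fingers measure 115 mm over their backs; the gripper's body (75 mm by 178 mm) begins 61 mm behind the grasp point.
Start: joints at [-78.787, 20.558, 86.54, -0, 72.909, -6.595], TCP at [0.183, -0.571, 0.405] pointing down, gripper open.
Joint ranges: [-170.27, 170.27], [-57.76, 135], [12.27, 136.19], [-55.21, 235.2], [11.17, 155.16], [-170.74, 170.74]. Speed limits (degrees/s): [136.94, 136.94, 180, 180, 180, 180].

INTERFACE

Orientations are given as [roll, pitch, yaw] about the fixed x, y, z axes, in that order (R = Rz(yaw) Ry(pitch) Rx(roll)).
In Python, from cell import r gives the robot as it stands.
- The arm moves only by the shell command python3 -m crank 'ROWS' [FORCE]. ROWS is JSON, a list of rows, each an object of numbers: "tx", "ty", "tz": the shift along the tool's x, y, z in m; "ax", "ay", "az": the turn, a rotation vector about the tool's x, y, z in degrees; "grip": the opening, from 0 (shut) to 1 (fully open). In form: [{"tx": .., "ty": .., "tz": .., "ax": .., "ay": .., "az": .., "grip": ..}, ...]. A call has 1 to 12 rows; each row is the pose to reach, as a shift and turn from the pose commanded when the call began, along the tool's axes at that moment; what a row does not reach only later rows make up. A row lasts 1/8 s, in which the tool goes at most 62.5 mm and 10.7 degrees, less where a joint would pass 70% of its speed; a pose out of reach is approached as far as the arm can. A call with a gripper value outside its range is refused whole. The fingers move at their own pace and stop on an object; FORCE is the grip in N (left out, the last holds). Time passes only in rows, so rows that repeat a pose let the fingers close. It gives the time, the measured TCP pose, the force and the opening at its end, in the units of the state.
- r.get_obs(): the state, without advancing time (a new reading comes with each control period).
- r.capture(name): name is "side" or "top" or "wrist"; returns a dict with "image" (400x640x3 uint8, red, green, blue), "fx", "fy", "cx", "cy" (pixels), "dist" ([k1, k2, p1, p2, k3] as OpenCV has them; the pictures are not rectified), "origin" and "rotation" of the camera in the world; the wrist camera has in their place "hand_eye" (4x4, takes a point from camera to tool coordinates, whose origin is the TCP and whose axes are the tool frame's). Camera axes: x right, y down, z forward; pixel columns grow to the right and rows downward; lengths in m; the calibration is good to about 2 mm. A picture is of the moment at which its call begins: read the wrist's pose just before it. There is no depth.
- r.close_job(): hands the job in, once; it reports no verdict.
The state is a dict: "time": time; "joint_pos": joint angles; "joint_vel": joint speeds; "joint_torque": joint torques, N m; "eef_pos": TCP position; "tool_rot": TCP orientation; "ft_force": force on the tool from outside, world axes, zero at the start; "wrist_torque": the same for the moment, N m; "finger_gap": finger opening in m.
Only numpy, scipy, OpenCV 4.12 (cv2) and the standard library are available. Lean on these libraries where they do the work, as an engineer would, in place of code of your own. Each camera call takes 0.05 s, during which the arm holds its last target. There are 200 camera calls.

TASK

Fill the lantern battery case with all the slim AA cells and no block batteries: press the case's release tab down while sliding its cover fully open, put the loose cell from the table into the case, and for each AA cell in the carousel turn its compartment to the spout and lift the bar to tip the carousel so that the cell drops into the case - do not pick cells out of the carousel by hand. The square block batteries stay in the carousel. Finish with the carousel level again and the cover slid fully shut and latched, its tab sprung up.

Things in the scene. Friction and masses are not known exactly. Their poses are not given: they have to be found in the camera images.
- wheel_mid (a point): centre of the carousel wheel, on its floor (102 mm above the table when the tray is level); z is the wheel's axle. The light wooden wheel (radius 100 mm) has six equal open-topped compartments, parted by six upright partitions 34 mm high, 4 mm thick, and a hub of radius 18 mm, 36 mm high; compartment centres lie 66 mm from the axle. It turns in an aluminium tray whose plywood ring wall (outer radius 105 mm, 35 mm above the wheel's floor) is open only at the spout
- wheel (a joint): turn of the wheel in rad, counter-clockwise seen from above positive, limits -3.5 and 3.5; stiff enough to stay where it is left (about 2 N at the post). At 0, and at every multiple of 60 degrees (1.047), a compartment is centred on the spout; within 5 degrees will do. Compartment centres lie at -90, -30, 30, 90, 150, 210 degrees about the axle in the stand's frame at 0, the spout always at -90 degrees (the stand's -y)
- post (a point): round upright steel post, 12 mm thick, for turning the wheel, standing on one partition 60 mm from the axle (at 0 degrees in the stand's frame when the wheel reads 0, turning with the wheel); it rises 42 mm above the partitions; this point is on its axis 16 mm below its top. Being round it can be pinched from above and led round the axle without turning the hand
- tray (a joint): tip of the tray with the wheel in it, in rad: 0 level on its rest, 1.0 fully tipped towards the spout; hinge axis along the stand's x through tray_hinge. Lifting the bar raises it (about 4 N); it falls back level by its weight when let go. Cells in the compartment at the spout slide out from about 0.4 to 0.65 rad on; tip to 0.9 or more and wait a moment to be sure they are out
- tray_hinge (a point): middle of the tray's hinge, 110 mm from the axle towards the spout, 92 mm above the table
- bar (a point): middle of the round steel lifting bar (12 mm thick, 80 mm clear length, along the stand's x) on the tray's far side from the spout; level, it lies 142 mm from the axle, 130 mm above the table, 30 mm clear of the ring wall; it may be pinched from above and turns in the fingers. Rigid with the tray: 252 mm across and 38 mm above the hinge
- stand: the fixed dispenser stand; origin on the table under the axle; +y points from the spout across the wheel to the lifting bar, so the spout and the case lie towards -y; x along the hinge and along the case's rails. The spout is a chute narrowing from 97 to 70 mm whose lip, when tipped, hangs over the case's near edge
- case_in (a point): centre of the inner floor of the grey battery case docked under the spout, 6 mm above the table and 175 mm from the axle towards the stand's -y; axes as the stand's. Inside it measures 100 mm (x) by 80 mm (y), smooth walls to 51 mm above this floor; a clear back-stop plate rises to 110 mm above the table, 50 mm beyond its centre at -y. Cells lie in it in any way that leaves the cover free
- cover (a joint): how far the case's sliding cover (110 x 86 mm, top 62 mm above the table) is open: 0 shut, 0.1 m fully open, sliding along the stand's -x; stays where it is left. Its tooth and the catch bar stop it, opening at about 1.5 mm and closing at about 10.5 mm, unless the tab is held down while it passes between these
- tab (a joint): how far the black release tab on the cover is pressed down: 0 up, 0.0065 m fully down (spring: 2 N at first, 7 N at the bottom); the tooth passes under the catch bar from 0.004 on. Up with the cover at 0, the cover is latched; let the tab spring up before letting go of the fin, or opening fingers may push the cover back
- fin (a point): black upright fin on the tab, 10 mm thick along x, 30 mm wide along y, moving with tab and cover; this point is at its middle, 17 mm above the tab plate's top and 12 mm below the fin's top. The tab plate round its foot is 34 mm wide and reaches 32 mm to -x and 66 mm to +x of the fin's middle, so fingertips on both sides of the fin can press it; its top is 70 mm above the table when up. The catch bar crosses above it 58 mm to +x of the shut fin, its top 79 mm above the table
- aa1_mid (a point): slim round AA cell, 14 mm thick and 50 mm long, lying flat, 23 g; the point is its centre (7 mm above what it lies on), its y axis runs along the cell. It starts in one of the wheel's compartments, or is absent
- aa2_mid (a point): slim round AA cell, 14 mm thick and 50 mm long, lying flat, 23 g; the point is its centre (7 mm above what it lies on), its y axis runs along the cell. It starts in one of the wheel's compartments, or is absent
- aa3_mid (a point): slim round AA cell, 14 mm thick and 50 mm long, lying flat, 23 g; the point is its centre (7 mm above what it lies on), its y axis runs along the cell. It starts in one of the wheel's compartments, or is absent
- aa4_mid (a point): slim round AA cell, 14 mm thick and 50 mm long, lying flat, 23 g; the point is its centre (7 mm above what it lies on), its y axis runs along the cell. It starts loose on the table to the right of the stand
- aa1: the same cell as aa1_mid; origin on its underside
- aa2: the same cell as aa2_mid; origin on its underside
- aa3: the same cell as aa3_mid; origin on its underside
- aa4: the same cell as aa4_mid; origin on its underside
- block1_mid (a point): dark square block battery, 26 x 44 x 17 mm with two small studs on one end, lying flat in one of the wheel's compartments; the point is its centre; it is to stay in the wheel
- block2_mid (a point): dark square block battery, 26 x 44 x 17 mm with two small studs on one end, lying flat in one of the wheel's compartments; the point is its centre; it is to stay in the wheel

How it is judged (in metres and radians):
On the way, in this order (a step that is already met when the one before it is completed fails the run):
1. the cover is slid open (value of joint cover above 0.085 m), for 0.2 s.
2. all AA cells lie in the open case (x of aa1_mid in the frame of case_in between -0.05 and 0.05 m and y of aa1_mid in the frame of case_in between -0.04 and 0.04 m and z of aa1_mid in the frame of case_in between 0 and 0.045 m and x of aa2_mid in the frame of case_in between -0.05 and 0.05 m and y of aa2_mid in the frame of case_in between -0.04 and 0.04 m and z of aa2_mid in the frame of case_in between 0 and 0.045 m and x of aa3_mid in the frame of case_in between -0.05 and 0.05 m and y of aa3_mid in the frame of case_in between -0.04 and 0.04 m and z of aa3_mid in the frame of case_in between 0 and 0.045 m and x of aa4_mid in the frame of case_in between -0.05 and 0.05 m and y of aa4_mid in the frame of case_in between -0.04 and 0.04 m and z of aa4_mid in the frame of case_in between 0 and 0.045 m and value of joint cover above 0.085 m), for 0.2 s.
At the end, for the whole second after the job is handed in: Every AA cell lies at rest inside the battery case (centre within its 100 x 80 mm inside, under the cover), both block batteries are in the wheel, the tray is level within 0.04 rad, the cover is shut within 3 mm and the tab is up within 2 mm (x of aa1_mid in the frame of case_in between -0.05 and 0.05 m and y of aa1_mid in the frame of case_in between -0.04 and 0.04 m and z of aa1_mid in the frame of case_in between 0 and 0.045 m and x of aa2_mid in the frame of case_in between -0.05 and 0.05 m and y of aa2_mid in the frame of case_in between -0.04 and 0.04 m and z of aa2_mid in the frame of case_in between 0 and 0.045 m and x of aa3_mid in the frame of case_in between -0.05 and 0.05 m and y of aa3_mid in the frame of case_in between -0.04 and 0.04 m and z of aa3_mid in the frame of case_in between 0 and 0.045 m and x of aa4_mid in the frame of case_in between -0.05 and 0.05 m and y of aa4_mid in the frame of case_in between -0.04 and 0.04 m and z of aa4_mid in the frame of case_in between 0 and 0.045 m and linear speed of each of aa1, aa2, aa3, aa4 below 0.02 m/s and horizontal distance between each of block1_mid, block2_mid and wheel_mid below 0.1 m and z of block1_mid in the frame of wheel_mid between 0 and 0.04 m and z of block2_mid in the frame of wheel_mid between 0 and 0.04 m and value of joint cover below 0.003 m and value of joint tab below 0.002 m and value of joint tray below 0.04 rad); the robot touches nothing.
It fails at once if a cell is handled by the fingers inside the carousel ((contact force between the fingers and aa1 above 1 N and distance between aa1_mid and wheel_mid below 0.105 m) or (contact force between the fingers and aa2 above 1 N and distance between aa2_mid and wheel_mid below 0.105 m) or (contact force between the fingers and aa3 above 1 N and distance between aa3_mid and wheel_mid below 0.105 m)).
Of aa1, aa2, aa3 only 2 to 3 are there at a start; the rules pass over those that are not, and their reading is None.
At some moment in a run one of aa4 may be knocked a few centimetres aside while the robot is not near it.
Once in a run the grip may slacken for a moment while it holds something.
It also fails if it takes over 210 s, if anything falls off the work surface, if the arm or the gripper's body presses on something with over 40 N, if the wrist force passes 120 N, or if a joint passes its speed limit or range.

## Working session

There is one attempt and no reset: what is moved stays moved. The work goes in short steps, Python scripts to look and compute and a shell command to move; the robot and the scene stay as the last step left them, time stands still between calls to the robot, and variables do not carry over. Pictures are saved under pics/ and viewed, about 12 in all and at most 16, crops included, and the job is handed in when it is done.

```bash
mkdir -p pics; ls; python3 - <<'E'
from cell import r
import cv2
o=r.get_obs();print(o)
for n in("top","side"):
    c=r.capture(n);cv2.imwrite(f"pics/{n}0.png",c["image"][:,:,::-1]);print({k:v for k,v in c.items() if k!="image"})
E
```

```text
pics
{'time': 0.0, 'joint_pos': array([-7.87869559e+01,  2.05968427e+01,  8.65977609e+01, -1.73084460e-03,
        7.29078917e+01, -6.59443156e+00]), 'joint_vel': array([-0.10575746,  0.01036055, -0.06491566,  0.05231943, -0.0337905 ,
        0.05350562]), 'joint_torque': array([-1.48202351e-03, -5.15377450e+01, -2.70724958e+01,  6.72921119e-02,
        3.51326214e-02, -1.22267220e-04]), 'eef_pos': array([ 0.18341264, -0.57090683,  0.40382879]), 'tool_rot': array([-95.67019732,  89.8974914 , 102.13778853]), 'ft_force': array([ 0.12241205,  0.37296658, -0.59188135]), 'wrist_torque': array([ 0.03253676, -0.00973847, -0.01044405]), 'finger_gap': 0.08797777326351276}
{'fx': 511.31394716295296, 'fy': 511.31394716295296, 'cx': 328.65003460694817, 'cy': 198.49103544932254, 'dist': array([0.0475005, 0.       , 0.       , 0.       , 0.       ]), 'origin': array([ 0.31294371, -0.07048899,  1.34646349]), 'rotation': array([-1.68037620e+02, -1.13862024e-01, -8.64820160e+01])}
{'fx': 403.68070613856685, 'fy': 403.68070613856685, 'cx': 325.02883311482685, 'cy': 193.719773280822, 'dist': array([0.03262002, 0.        , 0.        , 0.        , 0.        ]), 'origin': array([0.13137532, 0.73678679, 0.69575843]), 'rotation': array([-123.31768075,   -1.27780783, -151.4435579 ])}
```

View pics/top0.png

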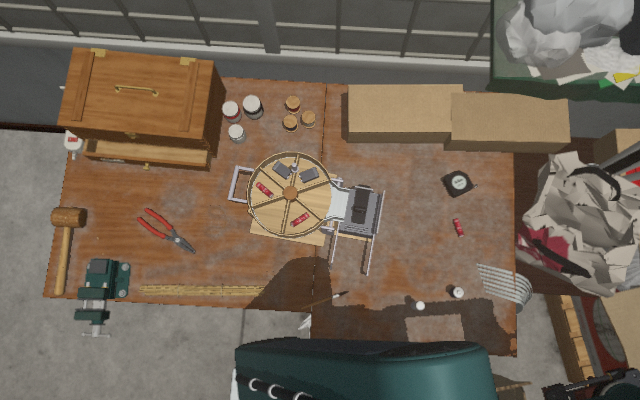

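View pics/side0.png

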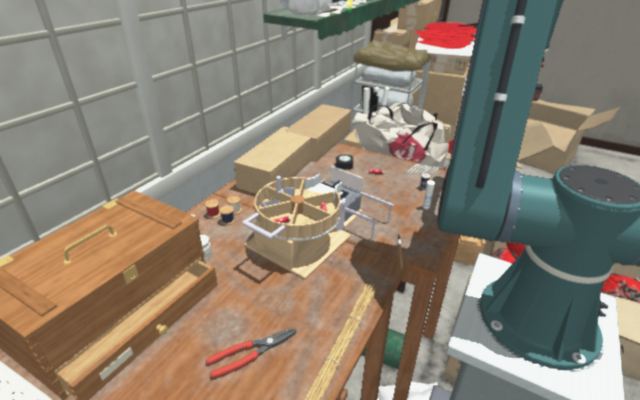

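```bash
cat > h.py <<'E'
import numpy as np, cv2
from cell import r
from scipy.spatial.transform import Rotation as Ro
def rot(a): return Ro.from_euler('xyz',a,degrees=True).as_matrix()
def cam(n):
    o=r.get_obs(); c=r.capture(n); c["K"]=np.array([[c["fx"],0,c["cx"]],[0,c["fy"],c["cy"]],[0,0,1.]])
    if n=="wrist":
        T=np.eye(4);T[:3,:3]=rot(o["tool_rot"]);T[:3,3]=o["eef_pos"];T=T@np.array(c["hand_eye"])
        c["R"],c["o"]=T[:3,:3],T[:3,3]
    else: c["R"],c["o"]=rot(c["rotation"]),np.array(c["origin"])
    return c
def ray(c,u,v):
    p=cv2.undistortPoints(np.array([[[u,v]]],float),c["K"],c["dist"])[0,0]
    return c["R"]@np.array([p[0],p[1],1])
def at(c,u,v,z):
    d=ray(c,u,v); return c["o"]+d*(z-c["o"][2])/d[2]
def proj(c,P):
    P=np.atleast_2d(P).astype(float)
    R=c["R"].T
    return cv2.projectPoints(P.reshape(-1,1,3),cv2.Rodrigues(R)[0],-R@c["o"],c["K"],c["dist"])[0].reshape(-1,2)
def save(c,name,x0,y0,x1,y1,s,pts=None):
    im=np.ascontiguousarray(c["image"][y0:y1,x0:x1,::-1]); im=cv2.resize(im,None,fx=s,fy=s,interpolation=cv2.INTER_CUBIC)
    if pts is not None:
        for u,v in proj(c,pts): cv2.circle(im,(int((u-x0)*s),int((v-y0)*s)),2,(0,255,0),-1)
    cv2.imwrite("pics/"+name,im)
# stand pose estimate (x,y,yaw) in stand.json
import json,os
S=json.load(open('stand.json')) if os.path.exists('stand.json') else None
def W(p):  # stand -> world
    a=np.radians(S[2]);p=np.atleast_2d(p).astype(float)
    return p@np.array([[np.cos(a),np.sin(a),0],[-np.sin(a),np.cos(a),0],[0,0,1]])+[S[0],S[1],0]
def move(target,yaw=None):
    """print tool-frame shift to bring grasp point to world target, and jaw dir"""
    o=r.get_obs();R=rot(o["tool_rot"]);g=o["eef_pos"]+R[:,0]*0.163
    print("t",o["time"],"grasp",g.round(4),"jaw yaw",np.degrees(np.arctan2(R[1,1],R[0,1])).round(2),"toolx",R[:,0].round(3))
    print("shift tool",(R.T@(np.array(target)-g)).round(4), "F",o["ft_force"].round(2),"gap",round(o["finger_gap"],4))
E
python3 - <<'E'
from h import *
c=cam("top")
save(c,"crop0.png",220,130,400,280,4.4)
print("cell",at(c,458,228,.007),"hub",at(c,290.5,192.5,.138))
E
```

```text
cell [ 0.53801304 -0.40125603  0.007     ] hub [0.57773843 0.03591599 0.138     ]
```

View pics/crop0.png

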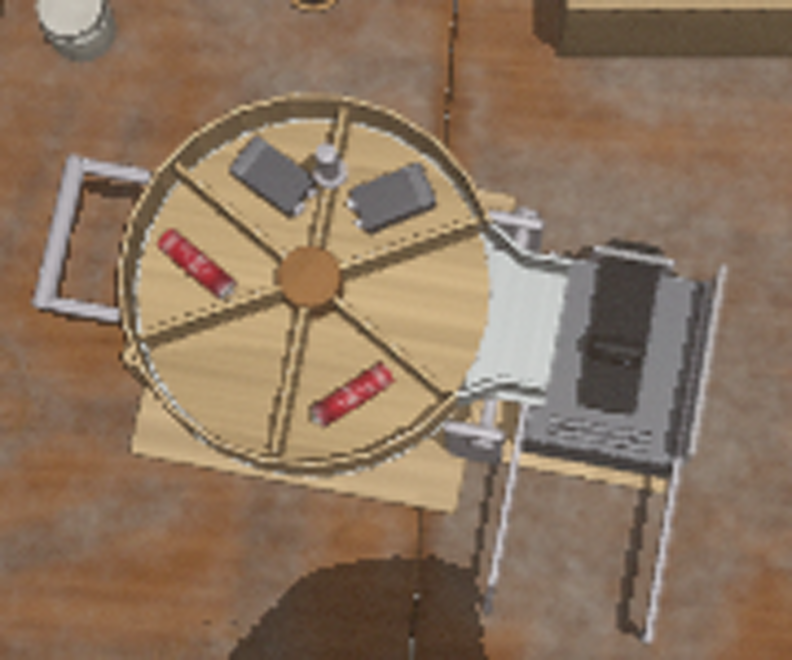

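The crop shows two AA cells at crop (197,264) and (350,394), and two blocks at (272,178) and (392,197). The spout compartment and the lower-left one are empty. The post top is at (326,152), the bar middle at (59,233), and the fin top near (612,352).

```bash
python3 - <<'E'
from h import *
import h
c=cam("top")
f=lambda x,y,z:at(c,220+x/4.4,130+y/4.4,z)
hub=f(308,276,.138);bar1=f(73,165,.13);bar2=f(43,300,.13);post=f(326,152,.178)
# straight back corners etc
b=(bar1+bar2)/2; d=b-hub; print("hub",hub,"bar",b,"dist",np.hypot(*d[:2]),"yaw",np.degrees(np.arctan2(-d[0],d[1])),"bar yaw",np.degrees(np.arctan2(*(bar1-bar2)[[1,0]])),np.linalg.norm(bar1-bar2))
p=post-hub;print("post",post,np.hypot(*p[:2]),np.degrees(np.arctan2(p[1],p[0])))
yaw=np.degrees(np.arctan2(-d[0],d[1]))
json.dump([hub[0],hub[1],yaw],open('stand.json','w'));h.S=[hub[0],hub[1],yaw]
fin=f(612,338,.099);print("fin",fin)
a=np.radians(yaw);q=fin-hub;print("fin in stand",np.array([[np.cos(a),np.sin(a)],[-np.sin(a),np.cos(a)]])@q[:2])
pts=[[0,0,.138],[0,.142,.13],[.04,.142,.13],[-.04,.142,.13],[0,-.11,.092]]+[[.105*np.cos(t),.105*np.sin(t),.137] for t in np.arange(0,6.2,.3)]
pts+=[[x,-.175+y,.062] for x in(-.055,.055) for y in(-.043,.043)]
save(c,"fit.png",220,130,400,280,4.4,W(pts))
# AA cell axis by red pixels
import cv2
im=c["image"].astype(int);m=((im[:,:,0]-im[:,:,1]>50)&(im[:,:,0]-im[:,:,2]>50)).astype(np.uint8);
m[:200]=0;m[250:]=0;m[:,:430]=0;m[:,490:]=0
v,u=np.nonzero(m);P=np.c_[u,v];e,V=np.linalg.eigh(np.cov(P.T));print(P.mean(0),np.sqrt(12*e),V[:,1],len(P))
k=P.mean(0);A=at(c,*(k-10*V[:,1]),.007);B=at(c,*(k+10*V[:,1]),.007);print("cell",at(c,*k,.007),"axis yaw",np.degrees(np.arctan2(*(B-A)[[1,0]])))
E
```

```text
hub [0.57710142 0.03707993 0.138     ] bar [0.59518427 0.17802546 0.13      ] dist 0.14210077933844212 yaw -7.310921987520568 bar yaw -6.523940512963615 0.0783173808929845
post [0.63713714 0.02910322 0.178     ] 0.06056331688190484 -7.568333392363982
fin [ 0.56045895 -0.13354946  0.099     ]
fin in stand [ 0.00520605 -0.17136002]
[458.26436782 226.54022989] [ 5.1959122 16.9912972] [0.34515324 0.93854634] 87
cell [ 0.54195321 -0.40191829  0.007     ] axis yaw -159.3345043081794
```

View pics/fit.png

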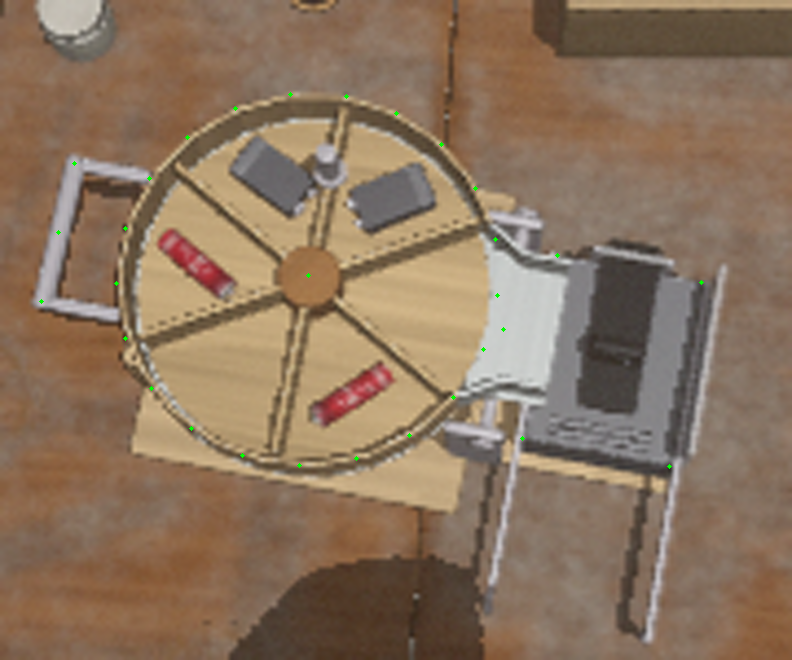

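The overlay matches: stand at (0.577, 0.037), yaw about −7.3°, wheel at about 0. Next is the approach above the fin.

```bash
cat >> h.py <<'E'
def go(target,yaw=None):
    o=r.get_obs();R=rot(o["tool_rot"]);g=o["eef_pos"]+R[:,0]*0.163
    y=np.degrees(np.arctan2(R[1,1],R[0,1]))
    print("t %.2f grasp"%o["time"],g.round(4),"jaw %.2f"%y,"toolx",R[:,0].round(3),"F",o["ft_force"].round(1),"gap %.4f"%o["finger_gap"])
    if yaw is None: print(" shift",(R.T@(np.array(target)-g)).round(4)); return
    d=(yaw-y+90)%180-90
    # keep tool vertical: goal R
    a=np.radians(y+d);Rg=np.c_[[0,0,-1],[np.cos(a),np.sin(a),0],np.cross([0,0,-1],[np.cos(a),np.sin(a),0])]
    tcp=np.array(target)+[0,0,.163]
    print(" shift",(R.T@(tcp-o["eef_pos"])).round(4),"rotvec",Ro.from_matrix(R.T@Rg).as_rotvec(degrees=True).round(2),"q6",o["joint_pos"][5].round(1))
E
python3 - <<'E'
from h import *
c=cam("top");
a=np.radians(S[2])
for x,y,z in((632,255,.079),(612,338,.099),(592,412,.07)):
    q=at(c,220+x/4.4,130+y/4.4,z)-[S[0],S[1],0];print(np.array([[np.cos(a),np.sin(a)],[-np.sin(a),np.cos(a)]])@q[:2])
print(W([0,-.175,.2]))
go(W([0,-.175,.22])[0],S[2])
E
```

```text
[ 0.0595912  -0.17461989]
[ 0.00520605 -0.17136002]
[-0.03365395 -0.1684069 ]
[[ 0.55483203 -0.13649735  0.2       ]]
t 0.25 grasp [ 0.1834 -0.571   0.2412] jaw -72.20 toolx [-0.     0.001 -1.   ] F [0.1 1.1 0.7] gap 0.0877
 shift [ 0.0216 -0.3002 -0.4865] rotvec [-6.488e+01 -3.000e-02  4.000e-02] q6 -6.6
```

```bash
python3 -m crank '[{"tx":0.02,"ty":-0.3,"tz":-0.486,"ax":-64.9,"grip":0.36},{"tx":0.02,"ty":-0.3,"tz":-0.486,"ax":-64.9,"grip":0.36},{"tx":0.02,"ty":-0.3,"tz":-0.486,"ax":-64.9,"grip":0.36},{"tx":0.02,"ty":-0.3,"tz":-0.486,"ax":-64.9,"grip":0.36},{"tx":0.02,"ty":-0.3,"tz":-0.486,"ax":-64.9,"grip":0.36},{"tx":0.02,"ty":-0.3,"tz":-0.486,"ax":-64.9,"grip":0.36},{"tx":0.02,"ty":-0.3,"tz":-0.486,"ax":-64.9,"grip":0.36},{"tx":0.02,"ty":-0.3,"tz":-0.486,"ax":-64.9,"grip":0.36},{"tx":0.02,"ty":-0.3,"tz":-0.486,"ax":-64.9,"grip":0.36},{"tx":0.02,"ty":-0.3,"tz":-0.486,"ax":-64.9,"grip":0.36},{"tx":0.02,"ty":-0.3,"tz":-0.486,"ax":-64.9,"grip":0.36},{"tx":0.02,"ty":-0.3,"tz":-0.486,"ax":-64.9,"grip":0.36}]'
python3 - <<'E'
from h import *
go(W([0,-.175,.22])[0],S[2])
c=cam("wrist"); pts=W([[x,-.175+y,.062] for x in(-.055,.055) for y in(-.043,.043)]+[[x,-.175+y,.099] for x in(-.005,.005) for y in(-.015,.015)])
save(c,"w1.png",0,0,640,400,1.2,pts)
E
```

```text
t 0.25 grasp [ 0.1834 -0.571   0.2412] jaw -72.20 toolx [-0.     0.001 -1.   ] F [0.1 1.1 0.7] gap 0.0877
 shift [ 0.0216 -0.3002 -0.4865] rotvec [-6.488e+01 -3.000e-02  4.000e-02] q6 -6.6$[0]: bad value
```

View pics/w1.png

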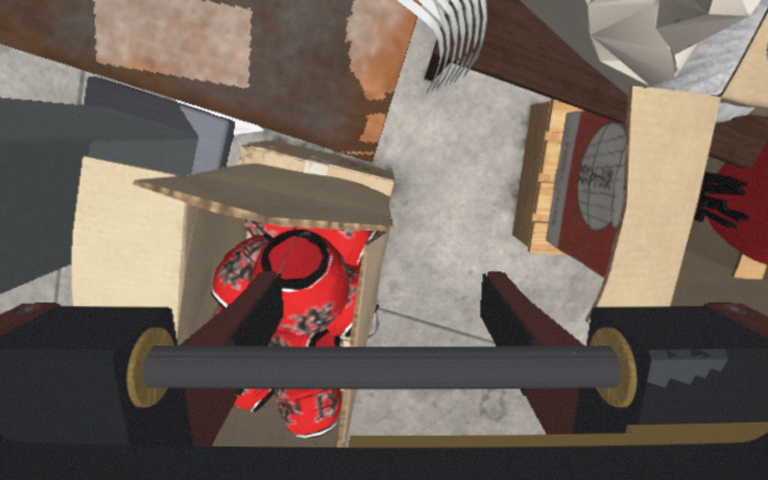

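The move was refused, so the picture only shows the start pose. I'll try again with every key filled in.

```bash
python3 -m crank '[{"tx":0.0,"ty":-0.03,"tz":-0.05,"ax":-8,"ay":0,"az":0,"grip":0.36}]'; python3 -m crank '[{"tx":0.0,"ty":0,"tz":0,"grip":0.36}]'; python3 -m crank --help
```

```text
time: 0.42
eef_pos: [0.2209, -0.5295, 0.4046]
tool_rot: [61.0, 89.9, -93.3]
ft_force: [0.4, 0.4, 0.2]
finger_gap: 0.0813$[0]: bad value
invalid input: not JSON, or not a number
```

```bash
python3 - <<'E'
from h import *
go(W([0,-.175,.22])[0],S[2])
E
```

```text
t 0.42 grasp [ 0.2209 -0.5298  0.2416] jaw -64.25 toolx [-0.    -0.002 -1.   ] F [0.4 0.4 0.2] gap 0.0813
 shift [ 0.0206 -0.2089 -0.4715] rotvec [-56.94   0.12  -0.07] q6 -10.0
```

```bash
R='x'; python3 -m crank '[{"tx":0.02,"ty":-0.209,"tz":-0.4715,"ax":-56.9,"ay":0,"az":0,"grip":0.36},{"tx":0.02,"ty":-0.209,"tz":-0.4715,"ax":-56.9,"ay":0,"az":0,"grip":0.36},{"tx":0.02,"ty":-0.209,"tz":-0.4715,"ax":-56.9,"ay":0,"az":0,"grip":0.36},{"tx":0.02,"ty":-0.209,"tz":-0.4715,"ax":-56.9,"ay":0,"az":0,"grip":0.36},{"tx":0.02,"ty":-0.209,"tz":-0.4715,"ax":-56.9,"ay":0,"az":0,"grip":0.36},{"tx":0.02,"ty":-0.209,"tz":-0.4715,"ax":-56.9,"ay":0,"az":0,"grip":0.36},{"tx":0.02,"ty":-0.209,"tz":-0.4715,"ax":-56.9,"ay":0,"az":0,"grip":0.36},{"tx":0.02,"ty":-0.209,"tz":-0.4715,"ax":-56.9,"ay":0,"az":0,"grip":0.36},{"tx":0.02,"ty":-0.209,"tz":-0.4715,"ax":-56.9,"ay":0,"az":0,"grip":0.36},{"tx":0.02,"ty":-0.209,"tz":-0.4715,"ax":-56.9,"ay":0,"az":0,"grip":0.36},{"tx":0.02,"ty":-0.209,"tz":-0.4715,"ax":-56.9,"ay":0,"az":0,"grip":0.36}]'
python3 - <<'E'
from h import *
go(W([0,-.175,.22])[0],S[2])
c=cam("wrist"); pts=W([[x,-.175+y,.062] for x in(-.055,.055) for y in(-.043,.043)]+[[x,-.175+y,.099] for x in(-.005,.005) for y in(-.015,.015)])
save(c,"w2.png",0,0,640,400,1.2,pts)
E
```

```text
time: 1.8
eef_pos: [0.5546, -0.1351, 0.3846]
tool_rot: [-61.9, 89.9, -159.2]
ft_force: [-0.5, -0.6, 0.5]
finger_gap: 0.0319
t 1.80 grasp [ 0.5544 -0.1351  0.2216] jaw -7.35 toolx [-0.001 -0.    -1.   ] F [-0.5 -0.6  0.5] gap 0.0319
 shift [0.0016 0.0005 0.0014] rotvec [-0.04  0.02  0.05] q6 -13.2
```

View pics/w2.png

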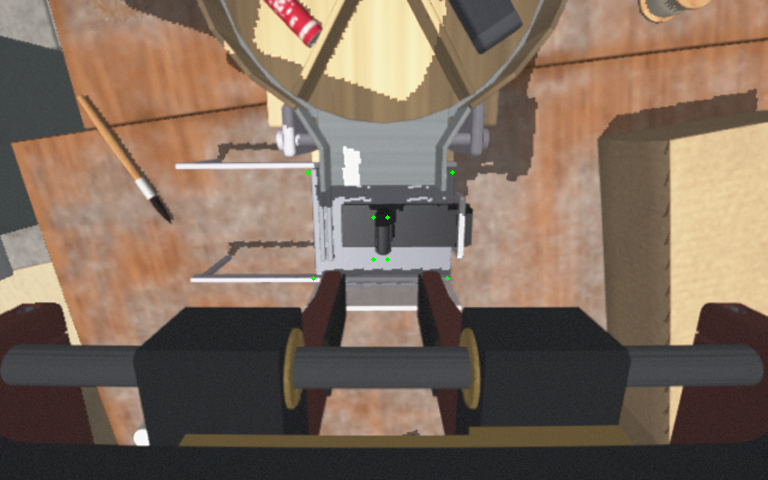

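The wrist view shows the fin at about (384,233), against a predicted (381,238). The case is where expected to within 4 mm. Descending to the fin.

```bash
python3 -m crank '[{"tx":0.05,"ty":0.001,"tz":-0.001,"ax":0,"ay":0,"az":0,"grip":0.36},{"tx":0.1,"ty":0.001,"tz":-0.002,"ax":0,"ay":0,"az":0,"grip":0.36},{"tx":0.129,"ty":0.001,"tz":-0.002,"ax":0,"ay":0,"az":0,"grip":0.36},{"tx":0.129,"ty":0.001,"tz":-0.002,"ax":0,"ay":0,"az":0,"grip":0.36},{"tx":0.129,"ty":0.001,"tz":-0.002,"ax":0,"ay":0,"az":0,"grip":0.05},{"tx":0.129,"ty":0.001,"tz":-0.002,"ax":0,"ay":0,"az":0,"grip":0.05},{"tx":0.129,"ty":0.001,"tz":-0.002,"ax":0,"ay":0,"az":0,"grip":0.05},{"tx":0.129,"ty":0.001,"tz":-0.002,"ax":0,"ay":0,"az":0,"grip":0.05}]' 25
python3 - <<'E'
from h import *
go(W([.001,-.173,.082])[0],S[2])
E
```

```text
time: 2.85
eef_pos: [0.556, -0.1323, 0.2563]
tool_rot: [-50.9, 89.9, -148.1]
ft_force: [-4.3, -3.6, 2.9]
finger_gap: 0.0099
t 2.85 grasp [ 0.5558 -0.1324  0.0933] jaw -7.26 toolx [-0.001 -0.001 -1.   ] F [-4.3 -3.6  2.9] gap 0.0099
 shift [0.0113 0.0004 0.0023] rotvec [0.05 0.05 0.06] q6 -13.0
```

```bash
python3 -m crank '[{"tx":0.005,"ty":0,"tz":0,"ax":0,"ay":0,"az":0,"grip":0.05},{"tx":0.0095,"ty":0,"tz":0,"ax":0,"ay":0,"az":0,"grip":0.05},{"tx":0.0095,"ty":0,"tz":0,"ax":0,"ay":0,"az":0,"grip":0.05}]' 30
```

```text
time: 3.22
eef_pos: [0.556, -0.1322, 0.2493]
tool_rot: [-25.1, 89.9, -122.4]
ft_force: [-11.6, 0.5, 28.1]
finger_gap: 0.0101
```

```bash
python3 -m crank '[{"tx":0.0,"ty":-0.006,"tz":0,"ax":0,"ay":0,"az":0,"grip":0.05},{"tx":0.0,"ty":-0.014,"tz":0,"ax":0,"ay":0,"az":0,"grip":0.05},{"tx":-0.001,"ty":-0.026,"tz":0,"ax":0,"ay":0,"az":0,"grip":0.05},{"tx":-0.002,"ty":-0.041,"tz":0,"ax":0,"ay":0,"az":0,"grip":0.05},{"tx":-0.002,"ty":-0.056,"tz":0,"ax":0,"ay":0,"az":0,"grip":0.05},{"tx":-0.002,"ty":-0.071,"tz":0,"ax":0,"ay":0,"az":0,"grip":0.05},{"tx":-0.002,"ty":-0.086,"tz":0,"ax":0,"ay":0,"az":0,"grip":0.05},{"tx":-0.002,"ty":-0.097,"tz":0,"ax":0,"ay":0,"az":0,"grip":0.05},{"tx":-0.002,"ty":-0.100,"tz":0,"ax":0,"ay":0,"az":0,"grip":0.05},{"tx":-0.002,"ty":-0.100,"tz":0,"ax":0,"ay":0,"az":0,"grip":0.05}]' 30
python3 - <<'E'
from h import *
go(W([-.1,-.173,.085])[0],S[2])
c=cam("side");save(c,"s1.png",220,150,420,280,4)
E
```

```text
time: 4.47
eef_pos: [0.4585, -0.12, 0.2496]
tool_rot: [70.1, 89.7, -27.2]
ft_force: [-0.7, -2.6, 6.7]
finger_gap: 0.01
t 4.47 grasp [ 0.4592 -0.1204  0.0866] jaw -7.27 toolx [ 0.004 -0.002 -1.   ] F [-0.7 -2.6  6.7] gap 0.0100
 shift [ 0.0016 -0.0024  0.0021] rotvec [ 0.04  0.09 -0.24] q6 -15.7
```

View pics/s1.png

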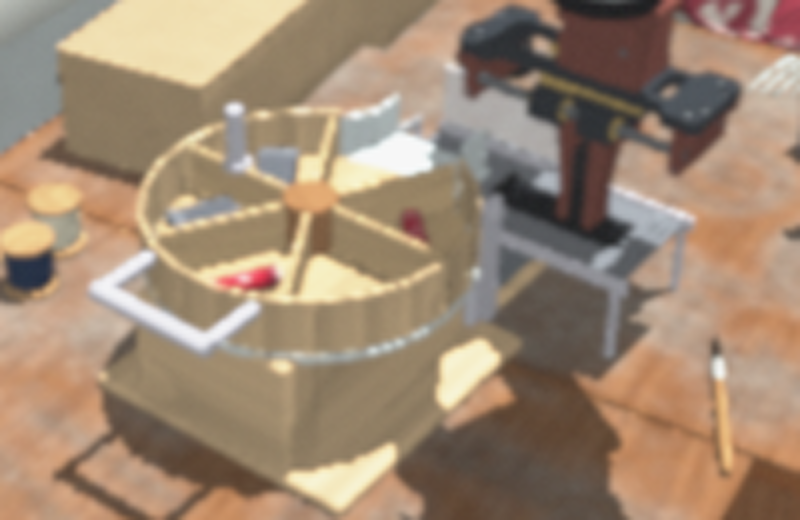

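The side view shows the hand holding the fin with the cover slid out along its rails, about 98 mm of travel. I'll let the tab up, release, rise, and re-measure the loose cell.

```bash
python3 -m crank '[{"tx":-0.004,"ty":0,"tz":0,"ax":0,"ay":0,"az":0,"grip":0.05},{"tx":-0.007,"ty":0,"tz":0,"ax":0,"ay":0,"az":0,"grip":0.05},{"tx":-0.007,"ty":0,"tz":0,"ax":0,"ay":0,"az":0,"grip":0.35},{"tx":-0.007,"ty":0,"tz":0,"ax":0,"ay":0,"az":0,"grip":0.35},{"tx":-0.06,"ty":0,"tz":0,"ax":0,"ay":0,"az":0,"grip":0.35},{"tx":-0.12,"ty":0,"tz":0,"ax":0,"ay":0,"az":0,"grip":0.4},{"tx":-0.12,"ty":0,"tz":0,"ax":0,"ay":0,"az":0,"grip":0.4}]' 20
cat > red.py <<'E'
from h import *
c=cam("top")
im=c["image"].astype(int);m=((im[:,:,0]-im[:,:,1]>50)&(im[:,:,0]-im[:,:,2]>50)).astype(np.uint8)
m[:150]=0;m[285:]=0;m[:,:235]=0;m[:,495:]=0
n,l,s,_=cv2.connectedComponentsWithStats(m)
for i in range(1,n):
    if s[i,4]<20: continue
    v,u=np.nonzero(l==i);P=np.c_[u,v];k=P.mean(0);e,V=np.linalg.eigh(np.cov(P.T));V=V[:,1]
    A=at(c,*(k-10*V),.007);B=at(c,*(k+10*V),.007);print(len(P),k.round(1),"z7mm:",at(c,*k,.007).round(4),"axis yaw",np.degrees(np.arctan2(*(B-A)[[1,0]])).round(1))
E
python3 red.py; python3 - <<'E'
from h import *
go(np.array([.542,-.402,.1]),-69)
E
```

```text
time: 5.4
eef_pos: [0.4592, -0.1199, 0.3727]
tool_rot: [77.6, 89.5, -19.7]
ft_force: [-1.1, 0.8, -0.3]
finger_gap: 0.0349
94 [263.4 188.8] z7mm: [0.6122 0.1207 0.007 ] axis yaw 54.6
20 [302.4 217.2] z7mm: [0.5412 0.0106 0.007 ] axis yaw 133.2
23 [296.9 221.8] z7mm: [0.528  0.0245 0.007 ] axis yaw 161.6
88 [458.2 226.5] z7mm: [ 0.5421 -0.4018  0.007 ] axis yaw -158.9
21 [369.4 250.9] z7mm: [ 0.463  -0.1708  0.007 ] axis yaw 138.7
t 5.45 grasp [ 0.459  -0.1198  0.2074] jaw -7.29 toolx [ 0.005 -0.002 -1.   ] F [-0.7  0.  -0.2] gap 0.0352
 shift [0.1083 0.1184 0.2695] rotvec [61.71 -0.11 -0.3 ] q6 -15.7
```

```bash
python3 -m crank '[{"tx":0,"ty":0.05,"tz":0.115,"ax":60,"ay":0,"az":-0.3,"grip":0.5},{"tx":0,"ty":0.09,"tz":0.2,"ax":61.7,"ay":0,"az":-0.3,"grip":0.5},{"tx":0.05,"ty":0.1184,"tz":0.2695,"ax":61.7,"ay":0,"az":-0.3,"grip":0.5},{"tx":0.108,"ty":0.1184,"tz":0.2695,"ax":61.7,"ay":0,"az":-0.3,"grip":0.5},{"tx":0.108,"ty":0.1184,"tz":0.2695,"ax":61.7,"ay":0,"az":-0.3,"grip":0.5},{"tx":0.108,"ty":0.1184,"tz":0.2695,"ax":61.7,"ay":0,"az":-0.3,"grip":0.5},{"tx":0.108,"ty":0.1184,"tz":0.2695,"ax":61.7,"ay":0,"az":-0.3,"grip":0.5},{"tx":0.108,"ty":0.1184,"tz":0.2695,"ax":61.7,"ay":0,"az":-0.3,"grip":0.5}]' 20
python3 - <<'E'
from h import *
go(np.array([.542,-.402,.0215]),-69)
c=cam("wrist");pts=[[.542+s*.025*np.cos(.367),-.402+s*.025*np.sin(.367),.007] for s in(-1,0,1)]
im=c["image"].astype(int);m=(im[:,:,0]-im[:,:,1]>70)&(im[:,:,0]-im[:,:,2]>70);m[260:]=0
v,u=np.nonzero(m);print(len(u),np.median(u),np.median(v),at(c,np.median(u),np.median(v),.007),proj(c,pts))
E
```

```text
time: 6.45
eef_pos: [0.5404, -0.4007, 0.2596]
tool_rot: [-63.4, 89.6, 137.8]
ft_force: [-0.4, 0.3, 0.8]
finger_gap: 0.0438
t 6.45 grasp [ 0.5395 -0.4     0.0966] jaw -68.82 toolx [-0.005  0.005 -1.   ] F [-0.4  0.3  0.8] gap 0.0438
 shift [ 0.0751  0.0022 -0.0013] rotvec [0.18 0.18 0.35] q6 26.4
787 317.0 213.0 [ 0.53642595 -0.39990023  0.007     ] [[322.12501592 238.85126282]
 [322.36735726 207.28805931]
 [322.62030636 174.01666987]]
```

```bash
python3 -m crank '[{"tx":0.04,"ty":0.0,"tz":0,"ax":0.2,"ay":0.2,"az":0.3,"grip":0.5},{"tx":0.074,"ty":0.0,"tz":0,"ax":0.2,"ay":0.2,"az":0.3,"grip":0.5},{"tx":0.0745,"ty":0.0,"tz":0,"ax":0.2,"ay":0.2,"az":0.3,"grip":0.5},{"tx":0.0745,"ty":0.0,"tz":0,"ax":0.2,"ay":0.2,"az":0.3,"grip":0.05},{"tx":0.0745,"ty":0.0,"tz":0,"ax":0.2,"ay":0.2,"az":0.3,"grip":0.05},{"tx":0.0745,"ty":0.0,"tz":0,"ax":0.2,"ay":0.2,"az":0.3,"grip":0.05},{"tx":0.0745,"ty":0.0,"tz":0,"ax":0.2,"ay":0.2,"az":0.3,"grip":0.05},{"tx":0.0745,"ty":0.0,"tz":0,"ax":0.2,"ay":0.2,"az":0.3,"grip":0.05},{"tx":0.03,"ty":0.0,"tz":0,"ax":0.2,"ay":0.2,"az":0.3,"grip":0.05},{"tx":-0.03,"ty":0.0,"tz":0,"ax":0.2,"ay":0.2,"az":0.3,"grip":0.05},{"tx":-0.07,"ty":0.0,"tz":0,"ax":0.2,"ay":0.2,"az":0.3,"grip":0.05}]' 30
python3 - <<'E'
from h import *
go(W([.005,-.178,.16])[0],S[2])
E
```

```text
time: 7.88
eef_pos: [0.5412, -0.4023, 0.3329]
tool_rot: [123.1, 89.8, -36.1]
ft_force: [0.3, -0.2, -0.3]
finger_gap: 0.014
t 7.88 grasp [ 0.5417 -0.4027  0.1699] jaw -69.19 toolx [ 0.003 -0.002 -1.   ] F [ 0.3 -0.2 -0.3] gap 0.0140
 shift [ 0.0094 -0.2387 -0.1101] rotvec [-6.188e+01 -1.000e-02 -2.300e-01] q6 26.7
```

```bash
python3 -m crank '[{"tx":0.0,"ty":-0.05,"tz":-0.025,"ax":-12,"ay":0,"az":-0.2,"grip":0.05},{"tx":0.0,"ty":-0.1,"tz":-0.05,"ax":-24,"ay":0,"az":-0.2,"grip":0.05},{"tx":0.0,"ty":-0.15,"tz":-0.075,"ax":-36,"ay":0,"az":-0.2,"grip":0.05},{"tx":0.0,"ty":-0.2,"tz":-0.095,"ax":-48,"ay":0,"az":-0.2,"grip":0.05},{"tx":0.0095,"ty":-0.2387,"tz":-0.1115,"ax":-61.9,"ay":0,"az":-0.2,"grip":0.05},{"tx":0.0095,"ty":-0.2387,"tz":-0.1115,"ax":-61.9,"ay":0,"az":-0.2,"grip":0.05},{"tx":0.0095,"ty":-0.2387,"tz":-0.1115,"ax":-61.9,"ay":0,"az":-0.2,"grip":0.05},{"tx":0.0095,"ty":-0.2387,"tz":-0.1115,"ax":-61.9,"ay":0,"az":-0.2,"grip":0.05}]' 30
python3 - <<'E'
from h import *
go(W([.005,-.176,.052])[0],S[2])
c=cam("wrist");pts=W([[x,-.175+y,.057] for x in(-.05,.05) for y in(-.04,.04)])
save(c,"w3.png",160,60,480,300,2.4,pts)
E
```

```text
time: 8.88
eef_pos: [0.5605, -0.1397, 0.3207]
tool_rot: [-134.6, 89.9, 127.9]
ft_force: [0.5, 0.0, 0.1]
finger_gap: 0.0139
t 8.88 grasp [ 0.5603 -0.1395  0.1577] jaw -7.48 toolx [-0.001  0.001 -1.   ] F [0.5 0.  0.1] gap 0.0139
 shift [ 0.1057 -0.0009 -0.0013] rotvec [-0.17 -0.07  0.07] q6 -13.4
```

View pics/w3.png

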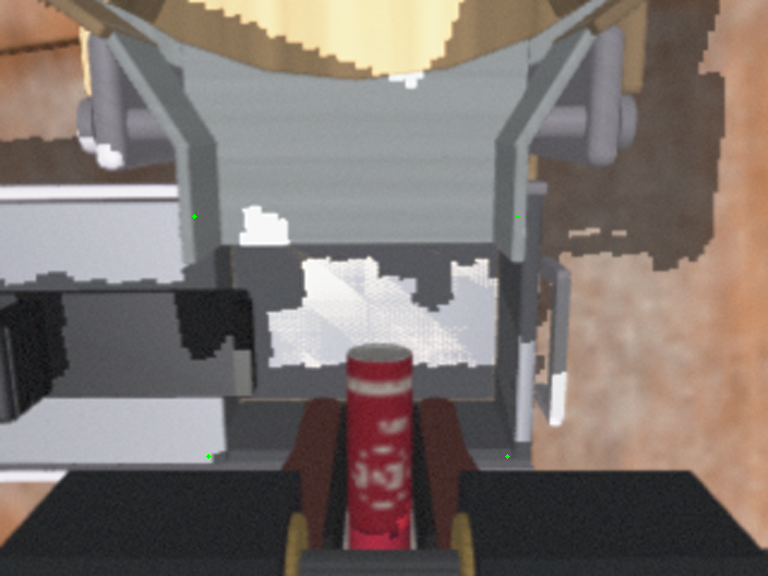

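The view shows the open case. The cell's near end, at (380,350), sits well beyond the chute lip at y=245. The case walls lie at x≈225 to 515. Lowering and releasing.

```bash
python3 -m crank '[{"tx":0.04,"ty":0.001,"tz":-0.001,"ax":-0.2,"ay":0,"az":0,"grip":0.05},{"tx":0.08,"ty":0.001,"tz":-0.001,"ax":-0.2,"ay":0,"az":0,"grip":0.05},{"tx":0.105,"ty":0.001,"tz":-0.001,"ax":-0.2,"ay":0,"az":0,"grip":0.05},{"tx":0.105,"ty":0.001,"tz":-0.001,"ax":-0.2,"ay":0,"az":0,"grip":0.05}]' 30
python3 -c "
from h import *
go(W([.005,-.176,.052])[0],S[2])"
```

```text
time: 9.43
eef_pos: [0.5604, -0.1385, 0.2138]
tool_rot: [-112.9, 89.7, 149.8]
ft_force: [0.3, -0.6, -0.3]
finger_gap: 0.0138
t 9.43 grasp [ 0.5596 -0.138   0.0508] jaw -7.23 toolx [-0.005  0.003 -1.   ] F [ 0.3 -0.6 -0.3] gap 0.0138
 shift [-0.0012 -0.0008 -0.0003] rotvec [ 0.08 -0.14  0.32] q6 -13.6
```

```bash
python3 -m crank '[{"tx":0.0,"ty":0,"tz":0,"ax":0,"ay":0,"az":0,"grip":0.32},{"tx":0,"ty":0,"tz":0,"ax":0,"ay":0,"az":0,"grip":0.32},{"tx":-0.06,"ty":0,"tz":0,"ax":0,"ay":0,"az":0.3,"grip":0.32},{"tx":-0.12,"ty":0,"tz":0,"ax":0,"ay":0,"az":0.3,"grip":0.4},{"tx":-0.18,"ty":0,"tz":0,"ax":0,"ay":0,"az":0.3,"grip":0.45},{"tx":-0.18,"ty":0,"tz":0,"ax":0,"ay":0,"az":0.3,"grip":0.45}]' 20
python3 -c "
from h import *
go(W([.06,0,.225])[0],S[2])
c=cam('wrist')
im=c['image'].astype(int);m=(im[:,:,0]-im[:,:,1]>70)&(im[:,:,0]-im[:,:,2]>70);m[:130]=0;m[260:]=0
v,u=np.nonzero(m);print(len(u),np.median(u),np.median(v),at(c,np.median(u),np.median(v),.013),W([0,-.175,0]))"
```

```text
time: 10.18
eef_pos: [0.5634, -0.1391, 0.4024]
tool_rot: [84.3, 89.1, -12.8]
ft_force: [0.1, -0.3, -0.2]
finger_gap: 0.0391
t 10.18 grasp [ 0.566  -0.1397  0.2394] jaw -7.10 toolx [ 0.016 -0.004 -1.   ] F [ 0.1 -0.3 -0.2] gap 0.0391
 shift [ 0.015   0.0516 -0.1763] rotvec [ 0.21  0.09 -0.93] q6 -13.7
338 310.0 173.0 [ 0.56242641 -0.13747189  0.013     ] [[ 0.55483203 -0.13649735  0.        ]]
```

The cell is in the case. On to the post.

```bash
python3 -m crank '[{"tx":0,"ty":0.02,"tz":-0.06,"ax":0.2,"ay":0,"az":-0.9,"grip":0.45},{"tx":0,"ty":0.04,"tz":-0.12,"ax":0.2,"ay":0,"az":-0.9,"grip":0.45},{"tx":0.015,"ty":0.0516,"tz":-0.1763,"ax":0.2,"ay":0,"az":-0.9,"grip":0.45},{"tx":0.015,"ty":0.0516,"tz":-0.1763,"ax":0.2,"ay":0,"az":-0.9,"grip":0.45},{"tx":0.015,"ty":0.0516,"tz":-0.1763,"ax":0.2,"ay":0,"az":-0.9,"grip":0.45}]' 20
python3 -c "
from h import *
go(W([.06,0,.163])[0],S[2])
c=cam('wrist');save(c,'w4.png',160,60,480,300,2.4,W([[.06,0,.178],[0,0,.138],[.06,0,.136]]))"
```

```text
time: 10.85
eef_pos: [0.634, 0.03, 0.3797]
tool_rot: [-92.2, 89.2, 170.6]
ft_force: [-0.2, -0.2, 0.8]
finger_gap: 0.0392
t 10.85 grasp [0.6317 0.0304 0.2167] jaw -7.24 toolx [-0.014  0.002 -1.   ] F [-0.2 -0.2  0.8] gap 0.0392
 shift [0.0537 0.0034 0.0003] rotvec [ 0.07 -0.03  0.84] q6 3.7
```

View pics/w4.png

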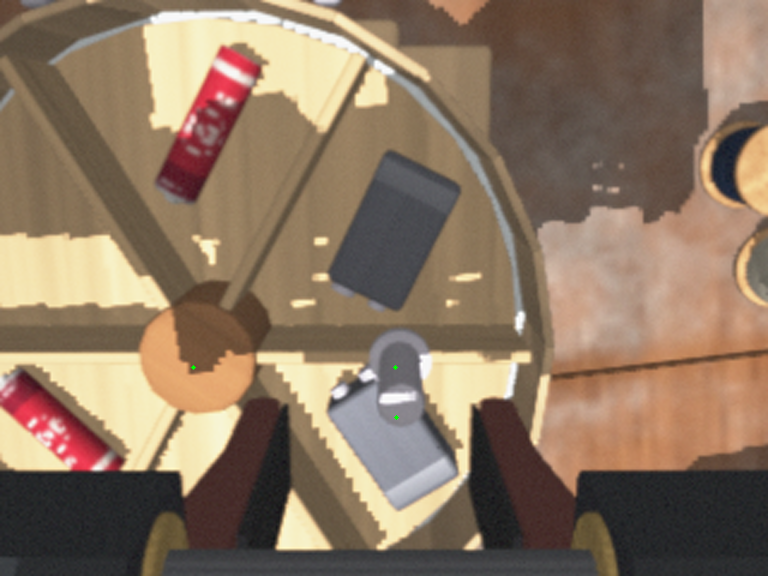

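Here the post top shows at (400,398) and the hub at (198,355), about 1.4 mm in +x and 4 mm in +y from the prediction. I'll move the stand estimate halfway, then grip the post.

```bash
python3 - <<'E'
from h import *
import h
p=W([.001,.002,0])[0];h.S=[p[0],p[1],S[2]];json.dump(h.S,open('stand.json','w'))
go(W([.06,0,.163])[0],S[2])
E

```

```text
t 10.90 grasp [0.6319 0.0297 0.2172] jaw -7.31 toolx [-0.014  0.002 -1.   ] F [-0.6  0.3  0.8] gap 0.0393
 shift [ 0.0542  0.0042 -0.0024] rotvec [ 0.   -0.04  0.79] q6 3.7
```

```bash
python3 -m crank '[{"tx":0.027,"ty":0.0044,"tz":-0.002,"ax":0,"ay":0,"az":0.8,"grip":0.45},{"tx":0.0537,"ty":0.0044,"tz":-0.002,"ax":0,"ay":0,"az":0.8,"grip":0.45},{"tx":0.0537,"ty":0.0044,"tz":-0.002,"ax":0,"ay":0,"az":0.8,"grip":0.45},{"tx":0.0537,"ty":0.0044,"tz":-0.002,"ax":0,"ay":0,"az":0.8,"grip":0.05},{"tx":0.0537,"ty":0.0044,"tz":-0.002,"ax":0,"ay":0,"az":0.8,"grip":0.05},{"tx":0.0537,"ty":0.0044,"tz":-0.002,"ax":0,"ay":0,"az":0.8,"grip":0.05},{"tx":0.0537,"ty":0.0044,"tz":-0.002,"ax":0,"ay":0,"az":0.8,"grip":0.05}]' 15; python3 - <<'E'
from h import *
go(W([.06,0,.163])[0],S[2])
o=r.get_obs();R=rot(o["tool_rot"])
p0=W([.06,0,0])[0]
for b in range(12,61,12):
    t=np.radians(b);print(b,(R.T@(W([.06*np.cos(t),.06*np.sin(t),0])[0]-p0)).round(4))
E
```

```text
time: 11.78
eef_pos: [0.637, 0.0318, 0.328]
tool_rot: [-111.3, 89.9, 151.5]
ft_force: [-8.1, -0.5, 7.7]
finger_gap: 0.0118
t 11.78 grasp [0.6367 0.032  0.165 ] jaw -7.28 toolx [-0.002  0.001 -1.   ] F [-8.1 -0.5  7.7] gap 0.0118
 shift [0.002  0.0009 0.0004] rotvec [ 0.04 -0.05  0.12] q6 3.9
12 [ 0.     -0.0013 -0.0125]
24 [ 0.     -0.0052 -0.0244]
36 [ 0.0001 -0.0114 -0.0353]
48 [ 0.0001 -0.0198 -0.0446]
60 [ 0.0001 -0.03   -0.052 ]
```

```bash
python3 -m crank '[{"tx":-0.003,"ty":-0.0015,"tz":0,"ax":0,"ay":0,"az":0,"grip":0.05},{"tx":-0.003,"ty":-0.0028,"tz":-0.0125,"ax":0,"ay":0,"az":0,"grip":0.05},{"tx":-0.003,"ty":-0.0067,"tz":-0.0244,"ax":0,"ay":0,"az":0,"grip":0.05},{"tx":-0.003,"ty":-0.0129,"tz":-0.0353,"ax":0,"ay":0,"az":0,"grip":0.05},{"tx":-0.003,"ty":-0.0213,"tz":-0.0446,"ax":0,"ay":0,"az":0,"grip":0.05},{"tx":-0.003,"ty":-0.0315,"tz":-0.052,"ax":0,"ay":0,"az":0,"grip":0.05},{"tx":-0.003,"ty":-0.0315,"tz":-0.052,"ax":0,"ay":0,"az":0,"grip":0.05},{"tx":-0.003,"ty":-0.0315,"tz":-0.052,"ax":0,"ay":0,"az":0,"grip":0.05}]' 15; python3 - <<'E'
from h import *
go(W([.03,.052,.163])[0],S[2])
E
```

```text
time: 12.78
eef_pos: [0.6143, 0.0892, 0.3315]
tool_rot: [140.7, 89.6, 43.4]
ft_force: [2.5, 5.2, -4.3]
finger_gap: 0.0119
t 12.78 grasp [0.6151 0.0899 0.1685] jaw -7.29 toolx [ 0.005  0.005 -1.   ] F [ 2.5  5.2 -4.3] gap 0.0119
 shift [0.0055 0.0007 0.0024] rotvec [ 0.03 -0.3  -0.25] q6 9.0
```

```bash
python3 -m crank '[{"tx":0.0,"ty":0,"tz":0,"ax":0,"ay":0,"az":0,"grip":0.4},{"tx":0,"ty":0,"tz":0,"ax":0,"ay":0,"az":0,"grip":0.4},{"tx":-0.05,"ty":0,"tz":0,"ax":0,"ay":0,"az":0,"grip":0.4},{"tx":-0.08,"ty":0,"tz":0,"ax":0,"ay":0,"az":0,"grip":0.4},{"tx":-0.08,"ty":0,"tz":0,"ax":0,"ay":0,"az":0,"grip":0.4}]' 20; python3 - <<'E'
from h import *
go(W([0,.142,.22])[0],S[2]+90)
c=cam("wrist")
pts=[[0,0,.138],[.03,.052,.178]]+[[x,y,.137] for t in np.radians([-60,0,60,120,180,240]) for x,y in [(.1*np.cos(t),.1*np.sin(t))]]+[[-.04,.142,.13],[.04,.142,.13]]
save(c,"w5.png",0,0,640,400,1.25,W(pts))
E
```

```text
time: 13.4
eef_pos: [0.6146, 0.0871, 0.4134]
tool_rot: [106.3, 89.5, 9.0]
ft_force: [0.8, -1.0, -0.4]
finger_gap: 0.0354
t 13.40 grasp [0.616  0.0873 0.2504] jaw -7.31 toolx [ 0.008  0.001 -1.   ] F [ 0.8 -1.  -0.4] gap 0.0354
 shift [ 0.0304 -0.0301 -0.0895] rotvec [-89.99   0.25  -0.46] q6 9.0
```

View pics/w5.png

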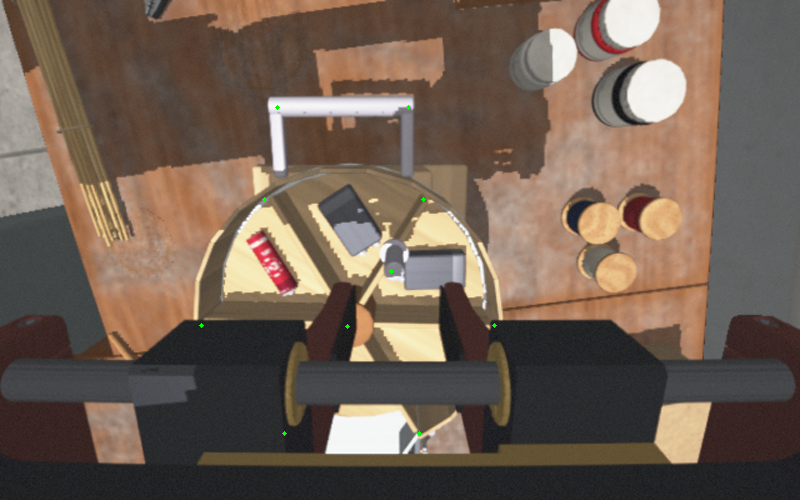

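The post at (393,265) and the partitions match the 60° prediction. The bar matches to within about 1 mm. Moving over the bar with the jaws across it.

```bash
python3 -m crank '[{"tx":0,"ty":-0.01,"tz":-0.03,"ax":-10,"ay":0,"az":-0.4,"grip":0.35},{"tx":0,"ty":-0.02,"tz":-0.06,"ax":-20,"ay":0,"az":-0.4,"grip":0.35},{"tx":0,"ty":-0.03,"tz":-0.0895,"ax":-31,"ay":0,"az":-0.4,"grip":0.35},{"tx":0,"ty":-0.03,"tz":-0.0895,"ax":-42,"ay":0,"az":-0.4,"grip":0.35},{"tx":0,"ty":-0.03,"tz":-0.0895,"ax":-53,"ay":0,"az":-0.4,"grip":0.35},{"tx":0,"ty":-0.03,"tz":-0.0895,"ax":-64,"ay":0,"az":-0.4,"grip":0.35},{"tx":0.01,"ty":-0.03,"tz":-0.0895,"ax":-75,"ay":0,"az":-0.4,"grip":0.35},{"tx":0.02,"ty":-0.03,"tz":-0.0895,"ax":-86,"ay":0,"az":-0.4,"grip":0.35},{"tx":0.03,"ty":-0.03,"tz":-0.0895,"ax":-90,"ay":0,"az":-0.4,"grip":0.35},{"tx":0.03,"ty":-0.03,"tz":-0.0895,"ax":-90,"ay":0,"az":-0.4,"grip":0.35},{"tx":0.03,"ty":-0.03,"tz":-0.0895,"ax":-90,"ay":0,"az":-0.4,"grip":0.35},{"tx":0.03,"ty":-0.03,"tz":-0.0895,"ax":-90,"ay":0,"az":-0.4,"grip":0.35}]' 20; python3 -c "
from h import *
go(W([0,.142,.130])[0],S[2]+90)"
```

```text
time: 14.95
eef_pos: [0.5956, 0.1798, 0.3805]
tool_rot: [-127.7, 89.8, -135.1]
ft_force: [-0.6, 0.0, 0.0]
finger_gap: 0.0305
t 14.95 grasp [0.5951 0.1793 0.2175] jaw 82.64 toolx [-0.003 -0.003 -1.   ] F [-0.6  0.   0. ] gap 0.0305
 shift [0.0875 0.0004 0.001 ] rotvec [-0.05 -0.13  0.17] q6 -72.1
```

```bash
python3 -m crank '[{"tx":0.045,"ty":0.0004,"tz":0.001,"ax":0,"ay":0,"az":0,"grip":0.35},{"tx":0.0875,"ty":0.0004,"tz":0.001,"ax":0,"ay":0,"az":0,"grip":0.35},{"tx":0.0875,"ty":0.0004,"tz":0.001,"ax":0,"ay":0,"az":0,"grip":0.35},{"tx":0.0875,"ty":0.0004,"tz":0.001,"ax":0,"ay":0,"az":0,"grip":0.05},{"tx":0.0875,"ty":0.0004,"tz":0.001,"ax":0,"ay":0,"az":0,"grip":0.05},{"tx":0.0875,"ty":0.0004,"tz":0.001,"ax":0,"ay":0,"az":0,"grip":0.05}]' 30; python3 -c "
from h import *
go(W([0,.142,.130])[0],S[2]+90)
for f in list(np.arange(.09,.9,.09))+[.9,.96]:
    a=np.arctan2(.038,.252)+f;print(f.round(2) if hasattr(f,'round') else f,'tx',round(-(.092+.25485*np.sin(a)-.13),4),'ty',round(-.252+.25485*np.cos(a),4))"
```

```text
time: 15.7
eef_pos: [0.5972, 0.1801, 0.2949]
tool_rot: [-52.6, 89.9, -59.9]
ft_force: [-0.2, 1.6, 4.9]
finger_gap: 0.0113
t 15.70 grasp [0.5974 0.1799 0.1319] jaw 82.70 toolx [ 0.001 -0.002 -1.   ] F [-0.2  1.6  4.9] gap 0.0113
 shift [ 0.0019 -0.0004 -0.0008] rotvec [0.01 0.07 0.09] q6 -72.2
0.09 tx -0.0225 ty -0.0044
0.18 tx -0.0445 ty -0.0109
0.27 tx -0.0658 ty -0.0193
0.36 tx -0.0863 ty -0.0295
0.45 tx -0.1058 ty -0.0416
0.54 tx -0.1242 ty -0.0554
0.63 tx -0.1412 ty -0.0708
0.72 tx -0.1567 ty -0.0876
0.81 tx -0.1707 ty -0.1058
0.9 tx -0.183 ty -0.1251
0.9 tx -0.183 ty -0.1251
0.96 tx -0.1902 ty -0.1386
```

```bash
python3 -m crank '[{"tx":-0.0225,"ty":-0.0044,"tz":0,"ax":0,"ay":0,"az":0,"grip":0.05},{"tx":-0.0445,"ty":-0.0109,"tz":0,"ax":0,"ay":0,"az":0,"grip":0.05},{"tx":-0.0658,"ty":-0.0193,"tz":0,"ax":0,"ay":0,"az":0,"grip":0.05},{"tx":-0.0863,"ty":-0.0295,"tz":0,"ax":0,"ay":0,"az":0,"grip":0.05},{"tx":-0.1058,"ty":-0.0416,"tz":0,"ax":0,"ay":0,"az":0,"grip":0.05},{"tx":-0.1242,"ty":-0.0554,"tz":0,"ax":0,"ay":0,"az":0,"grip":0.05},{"tx":-0.1412,"ty":-0.0708,"tz":0,"ax":0,"ay":0,"az":0,"grip":0.05},{"tx":-0.1567,"ty":-0.0876,"tz":0,"ax":0,"ay":0,"az":0,"grip":0.05},{"tx":-0.1707,"ty":-0.1058,"tz":0,"ax":0,"ay":0,"az":0,"grip":0.05},{"tx":-0.183,"ty":-0.1251,"tz":0,"ax":0,"ay":0,"az":0,"grip":0.05},{"tx":-0.1902,"ty":-0.1386,"tz":0,"ax":0,"ay":0,"az":0,"grip":0.05},{"tx":-0.1902,"ty":-0.1386,"tz":0,"ax":0,"ay":0,"az":0,"grip":0.05}]' 30;python3 -m crank '[{"tx":0,"ty":0,"tz":0,"ax":0,"ay":0,"az":0,"grip":0.05},{"tx":0,"ty":0,"tz":0,"ax":0,"ay":0,"az":0,"grip":0.05},{"tx":0,"ty":0,"tz":0,"ax":0,"ay":0,"az":0,"grip":0.05},{"tx":0,"ty":0,"tz":0,"ax":0,"ay":0,"az":0,"grip":0.05},{"tx":0,"ty":0,"tz":0,"ax":0,"ay":0,"az":0,"grip":0.05},{"tx":0,"ty":0,"tz":0,"ax":0,"ay":0,"az":0,"grip":0.05}]' 30;  python3 -c "
from h import *
go(W([0,.0034,.3202])[0],S[2]+90)
c=cam('side');save(c,'s2.png',220,130,420,280,4)"
```

```text
time: 17.2
eef_pos: [0.5797, 0.044, 0.4878]
tool_rot: [31.4, 89.7, 24.1]
ft_force: [-0.8, 9.2, 12.2]
finger_gap: 0.0112
time: 17.95
eef_pos: [0.5798, 0.0448, 0.4873]
tool_rot: [35.4, 89.7, 28.2]
ft_force: [-0.6, 8.2, 13.2]
finger_gap: 0.0112
t 17.95 grasp [0.5805 0.0452 0.3243] jaw 82.76 toolx [ 0.004  0.002 -1.   ] F [-0.6  8.2 13.2] gap 0.0112
 shift [ 0.0041 -0.0027 -0.0007] rotvec [ 0.07  0.22 -0.16] q6 -85.2
```

View pics/s2.png

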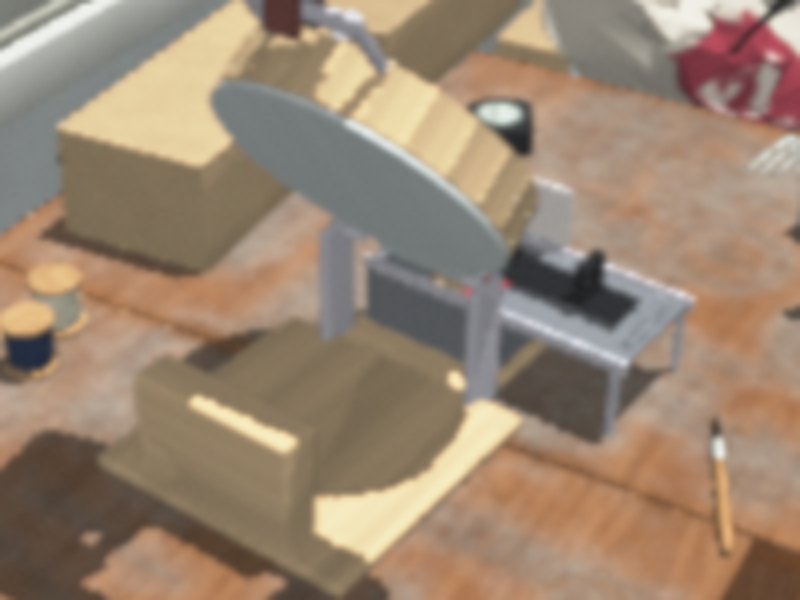

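The tray is tipped to about 0.93 rad. There is a bit of red near (490,288) at the case rim. I'll lower the tray and look.

```bash
python3 -m crank '[{"tx":0.007,"ty":0.0135,"tz":0,"ax":0,"ay":0,"az":0,"grip":0.05},{"tx":0.0195,"ty":0.0328,"tz":0,"ax":0,"ay":0,"az":0,"grip":0.05},{"tx":0.0335,"ty":0.051,"tz":0,"ax":0,"ay":0,"az":0,"grip":0.05},{"tx":0.049,"ty":0.0678,"tz":0,"ax":0,"ay":0,"az":0,"grip":0.05},{"tx":0.066,"ty":0.083,"tz":0,"ax":0,"ay":0,"az":0,"grip":0.05},{"tx":0.0844,"ty":0.097,"tz":0,"ax":0,"ay":0,"az":0,"grip":0.05},{"tx":0.1039,"ty":0.109,"tz":0,"ax":0,"ay":0,"az":0,"grip":0.05},{"tx":0.1244,"ty":0.1193,"tz":0,"ax":0,"ay":0,"az":0,"grip":0.05},{"tx":0.1457,"ty":0.1277,"tz":0,"ax":0,"ay":0,"az":0,"grip":0.05},{"tx":0.1677,"ty":0.1342,"tz":0,"ax":0,"ay":0,"az":0,"grip":0.05},{"tx":0.1902,"ty":0.1386,"tz":0,"ax":0,"ay":0,"az":0,"grip":0.05},{"tx":0.1902,"ty":0.1386,"tz":0,"ax":0,"ay":0,"az":0,"grip":0.05}]' 30;python3 -m crank '[{"tx":0,"ty":0,"tz":0,"ax":0,"ay":0,"az":0,"grip":0.05},{"tx":0,"ty":0,"tz":0,"ax":0,"ay":0,"az":0,"grip":0.4},{"tx":0,"ty":0,"tz":0,"ax":0,"ay":0,"az":0,"grip":0.35},{"tx":-0.05,"ty":0,"tz":0,"ax":0,"ay":0,"az":0,"grip":0.35},{"tx":-0.11,"ty":0,"tz":0,"ax":0,"ay":0,"az":0,"grip":0.35},{"tx":-0.12,"ty":0,"tz":0,"ax":0,"ay":0,"az":0,"grip":0.35}]' 20;  python3 -c "
from h import *
go(W([0.03,.052,.25])[0],S[2])
c=cam('top');save(c,'t2.png',250,150,390,260,5.6)"
```

```text
time: 19.5
eef_pos: [0.5972, 0.1801, 0.292]
tool_rot: [-102.5, 89.8, -109.8]
ft_force: [5.0, 2.2, -4.0]
finger_gap: 0.0116
time: 20.25
eef_pos: [0.5975, 0.1802, 0.4178]
tool_rot: [-12.3, 89.7, -19.6]
ft_force: [0.5, -0.0, -1.0]
finger_gap: 0.0305
t 20.25 grasp [0.5983 0.1799 0.2548] jaw 82.70 toolx [ 0.005 -0.002 -1.   ] F [ 0.5 -0.  -1. ] gap 0.0305
 shift [ 0.005  -0.0905  0.0289] rotvec [-89.98   0.17   0.26] q6 -72.2
```

View pics/t2.png

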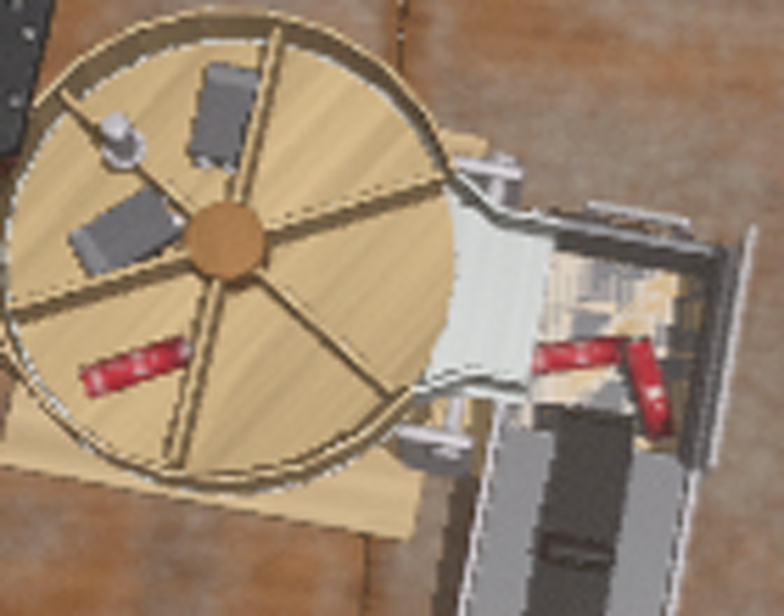

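Two cells now lie in the case, at crop (585,355) and (650,385). The remaining AA is at (135,367) in the 150° compartment, and both blocks are still in the wheel. I'll take the post at 60° without turning the hand.

```bash
python3 -m crank '[{"tx":0,"ty":-0.045,"tz":0.014,"ax":0,"ay":0,"az":0.2,"grip":0.4},{"tx":0,"ty":-0.0905,"tz":0.0289,"ax":0,"ay":0,"az":0.2,"grip":0.4},{"tx":0.005,"ty":-0.0905,"tz":0.0289,"ax":0,"ay":0,"az":0.2,"grip":0.4},{"tx":0.005,"ty":-0.0905,"tz":0.0289,"ax":0,"ay":0,"az":0.2,"grip":0.4},{"tx":0.005,"ty":-0.0905,"tz":0.0289,"ax":0,"ay":0,"az":0.2,"grip":0.4}]' 20
python3 - <<'E'
from h import *
go(W([.03,.052,.165])[0],S[2]+90)
R=rot(r.get_obs()["tool_rot"])
p0=W([.03,.052,0])[0]
for b in range(72,181,12):
    t=np.radians(b);print(b,(R.T@(W([.06*np.cos(t),.06*np.sin(t),0])[0]-p0)).round(4))
E
```

```text
time: 20.92
eef_pos: [0.6133, 0.0877, 0.4072]
tool_rot: [172.9, 89.8, 165.6]
ft_force: [-0.3, 0.3, -0.5]
finger_gap: 0.0351
t 20.93 grasp [0.6126 0.0879 0.2442] jaw 82.76 toolx [-0.004  0.001 -1.   ] F [-0.3  0.3 -0.5] gap 0.0351
 shift [ 0.0792 -0.0008  0.0019] rotvec [ 0.08 -0.24 -0.03] q6 -81.1
72 [ 0.0001  0.0051 -0.0115]
84 [ 0.0001  0.0077 -0.0237]
96 [ 0.0002  0.0077 -0.0363]
108 [ 0.0002  0.0051 -0.0485]
120 [ 0.0003  0.     -0.06  ]
132 [ 0.0003 -0.0073 -0.0702]
144 [ 0.0003 -0.0166 -0.0786]
156 [ 0.0003 -0.0275 -0.0848]
168 [ 0.0004 -0.0394 -0.0887]
180 [ 0.0004 -0.0519 -0.0901]
```

```bash
python3 -m crank '[{"tx":0.04,"ty":-0.001,"tz":0.001,"ax":0,"ay":-0.2,"az":0,"grip":0.4},{"tx":0.079,"ty":-0.001,"tz":0.001,"ax":0,"ay":-0.2,"az":0,"grip":0.4},{"tx":0.079,"ty":-0.001,"tz":0.001,"ax":0,"ay":-0.2,"az":0,"grip":0.4},{"tx":0.079,"ty":-0.001,"tz":0.001,"ax":0,"ay":-0.2,"az":0,"grip":0.05},{"tx":0.079,"ty":-0.001,"tz":0.001,"ax":0,"ay":-0.2,"az":0,"grip":0.05},{"tx":0.079,"ty":-0.001,"tz":0.001,"ax":0,"ay":-0.2,"az":0,"grip":0.05},{"tx":0.079,"ty":-0.001,"tz":0.001,"ax":0,"ay":-0.2,"az":0,"grip":0.05}]' 20
python3 -c "
from h import *
go(W([.03,.052,.165])[0],S[2]+90)"
```

```text
time: 21.8
eef_pos: [0.6151, 0.0858, 0.3306]
tool_rot: [17.4, 89.8, 10.2]
ft_force: [-0.7, 1.0, 6.1]
finger_gap: 0.0112
t 21.80 grasp [0.6157 0.0859 0.1676] jaw 82.70 toolx [ 0.004  0.001 -1.   ] F [-0.7  1.   6.1] gap 0.0112
 shift [ 0.0026  0.0009 -0.0005] rotvec [ 0.01  0.22 -0.07] q6 -81.2
```

```bash
python3 -m crank '[{"tx":-0.001,"ty":0.0051,"tz":-0.0115,"ax":0,"ay":0,"az":0,"grip":0.05},{"tx":-0.001,"ty":0.0077,"tz":-0.0237,"ax":0,"ay":0,"az":0,"grip":0.05},{"tx":-0.001,"ty":0.0077,"tz":-0.0363,"ax":0,"ay":0,"az":0,"grip":0.05},{"tx":-0.001,"ty":0.0051,"tz":-0.0485,"ax":0,"ay":0,"az":0,"grip":0.05},{"tx":-0.001,"ty":0,"tz":-0.06,"ax":0,"ay":0,"az":0,"grip":0.05},{"tx":-0.001,"ty":-0.0073,"tz":-0.0702,"ax":0,"ay":0,"az":0,"grip":0.05},{"tx":-0.001,"ty":-0.0166,"tz":-0.0786,"ax":0,"ay":0,"az":0,"grip":0.05},{"tx":-0.001,"ty":-0.0275,"tz":-0.0848,"ax":0,"ay":0,"az":0,"grip":0.05},{"tx":-0.001,"ty":-0.0394,"tz":-0.0887,"ax":0,"ay":0,"az":0,"grip":0.05},{"tx":-0.001,"ty":-0.0519,"tz":-0.0901,"ax":0,"ay":0,"az":0,"grip":0.05},{"tx":-0.001,"ty":-0.0519,"tz":-0.0901,"ax":0,"ay":0,"az":0,"grip":0.05},{"tx":-0.001,"ty":-0.0519,"tz":-0.0901,"ax":0,"ay":0,"az":0,"grip":0.05}]' 20
python3 -m crank '[{"tx":0,"ty":0,"tz":0,"ax":0,"ay":0,"az":0,"grip":0.05},{"tx":0,"ty":0,"tz":0,"ax":0,"ay":0,"az":0,"grip":0.4},{"tx":0,"ty":0,"tz":0,"ax":0,"ay":0,"az":0,"grip":0.4},{"tx":-0.05,"ty":0,"tz":0,"ax":0,"ay":0,"az":0,"grip":0.4},{"tx":-0.09,"ty":0,"tz":0,"ax":0,"ay":0,"az":0,"grip":0.4},{"tx":-0.09,"ty":0,"tz":0,"ax":0,"ay":0,"az":0,"grip":0.35}]' 20
python3 - <<'E'
from h import *
go(W([0,.142,.22])[0],S[2]+90)
c=cam("wrist")
pts=[[0,0,.138],[-.06,0,.178]]+[[x,y,.137] for t in np.radians([-60,0,60,120,180,240]) for x,y in [(.1*np.cos(t),.1*np.sin(t))]]+[[-.04,.142,.13],[.04,.142,.13]]
save(c,"w6.png",0,0,640,400,1.25,W(pts))
E
```

```text
time: 23.3
eef_pos: [0.5159, 0.0457, 0.3304]
tool_rot: [-176.0, 89.8, 176.7]
ft_force: [-7.3, -0.6, 11.9]
finger_gap: 0.0116
time: 24.05
eef_pos: [0.5194, 0.0456, 0.4229]
tool_rot: [8.0, 89.6, 0.7]
ft_force: [0.2, -0.4, 0.7]
finger_gap: 0.0313
t 24.05 grasp [0.5206 0.0456 0.2599] jaw 82.71 toolx [ 0.007  0.    -1.   ] F [ 0.2 -0.4  0.7] gap 0.0313
 shift [0.0404 0.1428 0.059 ] rotvec [ 0.02  0.41 -0.06] q6 -85.3
```

View pics/w6.png

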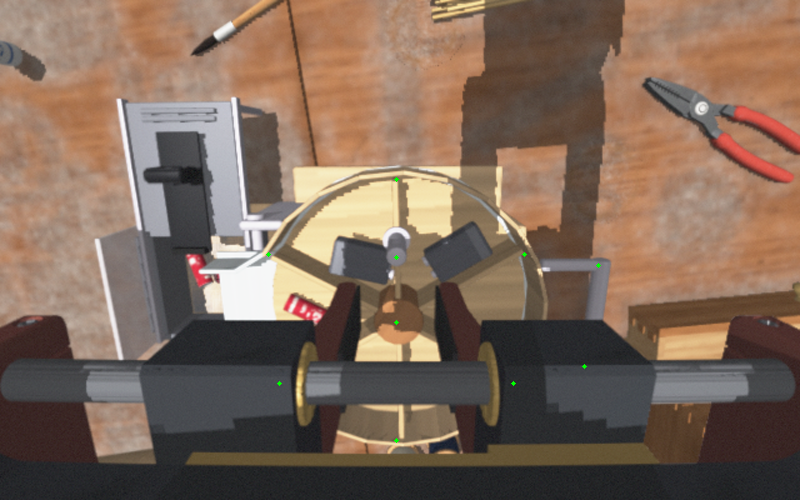

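The wheel is aligned at 180°, with the partition at (397,180) on its prediction. The last AA, at (305,307), faces the spout. Back to the bar.

```bash
python3 -m crank '[{"tx":0,"ty":0.055,"tz":0.022,"ax":0,"ay":0.2,"az":0,"grip":0.35},{"tx":0,"ty":0.11,"tz":0.045,"ax":0,"ay":0.2,"az":0,"grip":0.35},{"tx":0.04,"ty":0.1428,"tz":0.059,"ax":0,"ay":0.2,"az":0,"grip":0.35},{"tx":0.04,"ty":0.1428,"tz":0.059,"ax":0,"ay":0.2,"az":0,"grip":0.35},{"tx":0.04,"ty":0.1428,"tz":0.059,"ax":0,"ay":0.2,"az":0,"grip":0.35},{"tx":0.04,"ty":0.1428,"tz":0.059,"ax":0,"ay":0.2,"az":0,"grip":0.35}]' 20; python3 -c "
from h import *
go(W([0,.142,.1315])[0],S[2]+90)"
```

```text
time: 24.85
eef_pos: [0.5948, 0.1787, 0.3807]
tool_rot: [172.2, 89.9, 164.8]
ft_force: [-0.2, 0.2, 0.5]
finger_gap: 0.0306
t 24.85 grasp [0.5945 0.1788 0.2177] jaw 82.65 toolx [-0.002  0.001 -1.   ] F [-0.2  0.2  0.5] gap 0.0306
 shift [0.0862 0.0012 0.0016] rotvec [-0.04 -0.12 -0.02] q6 -72.3
```

```bash
python3 -m crank '[{"tx":0.045,"ty":0.001,"tz":0.0015,"ax":0,"ay":0,"az":0,"grip":0.35},{"tx":0.0865,"ty":0.001,"tz":0.0015,"ax":0,"ay":0,"az":0,"grip":0.35},{"tx":0.0865,"ty":0.001,"tz":0.0015,"ax":0,"ay":0,"az":0,"grip":0.35},{"tx":0.0865,"ty":0.001,"tz":0.0015,"ax":0,"ay":0,"az":0,"grip":0.05},{"tx":0.0865,"ty":0.001,"tz":0.0015,"ax":0,"ay":0,"az":0,"grip":0.05},{"tx":0.0865,"ty":0.001,"tz":0.0015,"ax":0,"ay":0,"az":0,"grip":0.05}]' 30
python3 -m crank '[{"tx":-0.0225,"ty":-0.0044,"tz":0,"ax":0,"ay":0,"az":0,"grip":0.05},{"tx":-0.0445,"ty":-0.0109,"tz":0,"ax":0,"ay":0,"az":0,"grip":0.05},{"tx":-0.0658,"ty":-0.0193,"tz":0,"ax":0,"ay":0,"az":0,"grip":0.05},{"tx":-0.0863,"ty":-0.0295,"tz":0,"ax":0,"ay":0,"az":0,"grip":0.05},{"tx":-0.1058,"ty":-0.0416,"tz":0,"ax":0,"ay":0,"az":0,"grip":0.05},{"tx":-0.1242,"ty":-0.0554,"tz":0,"ax":0,"ay":0,"az":0,"grip":0.05},{"tx":-0.1412,"ty":-0.0708,"tz":0,"ax":0,"ay":0,"az":0,"grip":0.05},{"tx":-0.1567,"ty":-0.0876,"tz":0,"ax":0,"ay":0,"az":0,"grip":0.05},{"tx":-0.1707,"ty":-0.1058,"tz":0,"ax":0,"ay":0,"az":0,"grip":0.05},{"tx":-0.183,"ty":-0.1251,"tz":0,"ax":0,"ay":0,"az":0,"grip":0.05},{"tx":-0.1902,"ty":-0.1386,"tz":0,"ax":0,"ay":0,"az":0,"grip":0.05},{"tx":-0.1902,"ty":-0.1386,"tz":0,"ax":0,"ay":0,"az":0,"grip":0.05}]' 30;python3 -m crank '[{"tx":0,"ty":0,"tz":0,"ax":0,"ay":0,"az":0,"grip":0.05},{"tx":0,"ty":0,"tz":0,"ax":0,"ay":0,"az":0,"grip":0.05},{"tx":0,"ty":0,"tz":0,"ax":0,"ay":0,"az":0,"grip":0.05},{"tx":0,"ty":0,"tz":0,"ax":0,"ay":0,"az":0,"grip":0.05},{"tx":0,"ty":0,"tz":0,"ax":0,"ay":0,"az":0,"grip":0.05},{"tx":0,"ty":0,"tz":0,"ax":0,"ay":0,"az":0,"grip":0.05},{"tx":0,"ty":0,"tz":0,"ax":0,"ay":0,"az":0,"grip":0.05},{"tx":0,"ty":0,"tz":0,"ax":0,"ay":0,"az":0,"grip":0.05}]' 30;  python3 -c "
from h import *
go(W([0,.0034,.3202])[0],S[2]+90)"
```

```text
time: 25.6
eef_pos: [0.5974, 0.18, 0.2958]
tool_rot: [-10.3, 89.9, -17.6]
ft_force: [-1.5, -4.4, 7.4]
finger_gap: 0.0113
time: 27.1
eef_pos: [0.5798, 0.0439, 0.4882]
tool_rot: [53.7, 89.6, 46.4]
ft_force: [0.1, 8.3, 11.8]
finger_gap: 0.0115
time: 28.1
eef_pos: [0.58, 0.0448, 0.4877]
tool_rot: [56.7, 89.6, 49.4]
ft_force: [-0.0, 8.2, 12.1]
finger_gap: 0.011
t 28.10 grasp [0.5808 0.0457 0.3247] jaw 82.77 toolx [ 0.005  0.006 -1.   ] F [-0.   8.2 12.1] gap 0.0110
 shift [ 0.0044 -0.0026 -0.0009] rotvec [ 0.08  0.23 -0.35] q6 -85.3
```

```bash
python3 -m crank '[{"tx":0.007,"ty":0.0135,"tz":0,"ax":0,"ay":0,"az":0,"grip":0.05},{"tx":0.0195,"ty":0.0328,"tz":0,"ax":0,"ay":0,"az":0,"grip":0.05},{"tx":0.0335,"ty":0.051,"tz":0,"ax":0,"ay":0,"az":0,"grip":0.05},{"tx":0.049,"ty":0.0678,"tz":0,"ax":0,"ay":0,"az":0,"grip":0.05},{"tx":0.066,"ty":0.083,"tz":0,"ax":0,"ay":0,"az":0,"grip":0.05},{"tx":0.0844,"ty":0.097,"tz":0,"ax":0,"ay":0,"az":0,"grip":0.05},{"tx":0.1039,"ty":0.109,"tz":0,"ax":0,"ay":0,"az":0,"grip":0.05},{"tx":0.1244,"ty":0.1193,"tz":0,"ax":0,"ay":0,"az":0,"grip":0.05},{"tx":0.1457,"ty":0.1277,"tz":0,"ax":0,"ay":0,"az":0,"grip":0.05},{"tx":0.1677,"ty":0.1342,"tz":0,"ax":0,"ay":0,"az":0,"grip":0.05},{"tx":0.1902,"ty":0.1386,"tz":0,"ax":0,"ay":0,"az":0,"grip":0.05},{"tx":0.1902,"ty":0.1386,"tz":0,"ax":0,"ay":0,"az":0,"grip":0.05}]' 30;python3 -m crank '[{"tx":0,"ty":0,"tz":0,"ax":0,"ay":0,"az":0,"grip":0.05},{"tx":0,"ty":0,"tz":0,"ax":0,"ay":0,"az":0,"grip":0.4},{"tx":0,"ty":0,"tz":0,"ax":0,"ay":0,"az":0,"grip":0.35},{"tx":-0.05,"ty":0,"tz":0,"ax":0,"ay":0,"az":0,"grip":0.35},{"tx":-0.11,"ty":0,"tz":0,"ax":0,"ay":0,"az":0,"grip":0.35},{"tx":-0.12,"ty":0,"tz":0,"ax":0,"ay":0,"az":0,"grip":0.35}]' 20;  python3 -c "
from h import *
go(W([-.1,-.175,.22])[0],S[2])
c=cam('top');save(c,'t3.png',250,150,390,260,5.6)"
```

```text
time: 29.6
eef_pos: [0.5974, 0.18, 0.2923]
tool_rot: [-117.6, 89.9, -124.8]
ft_force: [4.9, -2.4, -3.5]
finger_gap: 0.0109
time: 30.35
eef_pos: [0.5977, 0.1808, 0.4182]
tool_rot: [29.6, 89.7, 22.3]
ft_force: [-0.0, 0.1, 0.3]
finger_gap: 0.0306
t 30.35 grasp [0.5985 0.1811 0.2552] jaw 82.72 toolx [ 0.005  0.002 -1.   ] F [-0.   0.1  0.3] gap 0.0306
 shift [ 0.0339 -0.3182 -0.1015] rotvec [-89.97   0.32   0.09] q6 -72.3
```

View pics/t3.png

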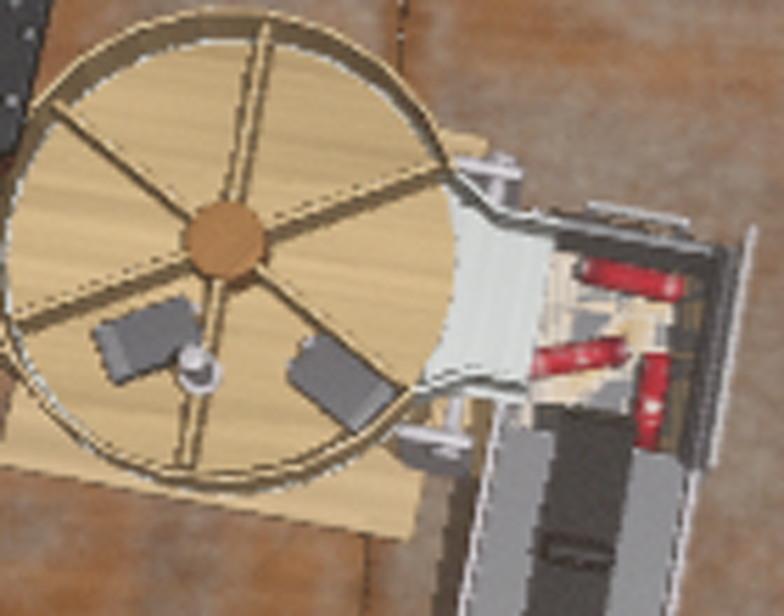

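All three AA cells are in the case, at (585,357), (632,280) and (652,400). Both blocks are in the wheel and the tray is level. Now back to the fin, turning the hand by +90°.

```bash
python3 -m crank '[{"tx":0,"ty":-0.035,"tz":-0.011,"ax":10,"ay":0,"az":0,"grip":0.35},{"tx":0,"ty":-0.07,"tz":-0.022,"ax":20,"ay":0,"az":0,"grip":0.35},{"tx":0,"ty":-0.105,"tz":-0.033,"ax":30,"ay":0,"az":0,"grip":0.35},{"tx":0,"ty":-0.14,"tz":-0.045,"ax":40,"ay":0,"az":0,"grip":0.35},{"tx":0,"ty":-0.175,"tz":-0.056,"ax":50,"ay":0,"az":0,"grip":0.35},{"tx":0,"ty":-0.21,"tz":-0.067,"ax":60,"ay":0,"az":0,"grip":0.35},{"tx":0,"ty":-0.245,"tz":-0.078,"ax":70,"ay":0,"az":0,"grip":0.35},{"tx":0,"ty":-0.28,"tz":-0.09,"ax":80,"ay":0,"az":0,"grip":0.35},{"tx":0.02,"ty":-0.318,"tz":-0.1015,"ax":90,"ay":0,"az":0,"grip":0.35},{"tx":0.034,"ty":-0.318,"tz":-0.1015,"ax":90,"ay":0,"az":0,"grip":0.35},{"tx":0.034,"ty":-0.318,"tz":-0.1015,"ax":90,"ay":0,"az":0,"grip":0.35},{"tx":0.034,"ty":-0.318,"tz":-0.1015,"ax":90,"ay":0,"az":0,"grip":0.35}]' 20
python3 - <<'E'
from h import *
go(W([-.1,-.174,.0935])[0],S[2])
c=cam("wrist");pts=W([[x,-.174+y,.099] for x in(-.105,-.095) for y in(-.015,.015)])
save(c,"w7.png",160,60,480,300,2.4,pts)
E
```

```text
time: 31.9
eef_pos: [0.456, -0.1212, 0.3794]
tool_rot: [-106.2, 89.8, 156.6]
ft_force: [0.4, 0.2, -0.1]
finger_gap: 0.0305
t 31.90 grasp [ 0.4555 -0.121   0.2164] jaw -7.17 toolx [-0.003  0.001 -1.   ] F [ 0.4  0.2 -0.1] gap 0.0305
 shift [ 0.1229  0.0014 -0.0003] rotvec [ 0.14 -0.05  0.18] q6 -16.1
```

View pics/w7.png

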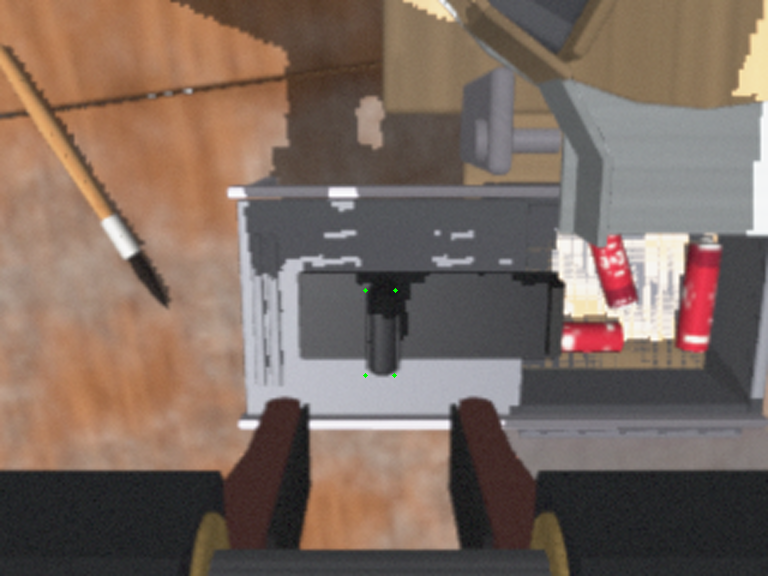

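The fin is at (384,325), within about 1 mm of the prediction, and three cells lie on the case floor. Gripping the fin.

```bash
python3 -m crank '[{"tx":0.05,"ty":0.0018,"tz":-0.001,"ax":0,"ay":0,"az":0,"grip":0.35},{"tx":0.1,"ty":0.0018,"tz":-0.001,"ax":0,"ay":0,"az":0,"grip":0.35},{"tx":0.123,"ty":0.0018,"tz":-0.001,"ax":0,"ay":0,"az":0,"grip":0.35},{"tx":0.123,"ty":0.0018,"tz":-0.001,"ax":0,"ay":0,"az":0,"grip":0.35},{"tx":0.123,"ty":0.0018,"tz":-0.001,"ax":0,"ay":0,"az":0,"grip":0.05},{"tx":0.123,"ty":0.0018,"tz":-0.001,"ax":0,"ay":0,"az":0,"grip":0.05},{"tx":0.123,"ty":0.0018,"tz":-0.001,"ax":0,"ay":0,"az":0,"grip":0.05},{"tx":0.123,"ty":0.0018,"tz":-0.001,"ax":0,"ay":0,"az":0,"grip":0.05}]' 30
python3 -c "
from h import *
go(W([0,-.174,.0935])[0],S[2])"
```

```text
time: 32.95
eef_pos: [0.4578, -0.1213, 0.2574]
tool_rot: [-92.3, 90.0, 170.4]
ft_force: [1.1, 0.6, 1.0]
finger_gap: 0.0095
t 32.95 grasp [ 0.4577 -0.1213  0.0944] jaw -7.29 toolx [-0.  0. -1.] F [1.1 0.6 1. ] gap 0.0095
 shift [ 0.0009  0.0992 -0.0003] rotvec [ 0.02 -0.    0.03] q6 -15.9
```

```bash
python3 -m crank '[{"tx":0,"ty":0.012,"tz":0,"ax":0,"ay":0,"az":0,"grip":0.05},{"tx":0,"ty":0.028,"tz":0,"ax":0,"ay":0,"az":0,"grip":0.05},{"tx":0,"ty":0.044,"tz":0,"ax":0,"ay":0,"az":0,"grip":0.05},{"tx":0,"ty":0.06,"tz":0,"ax":0,"ay":0,"az":0,"grip":0.05},{"tx":0,"ty":0.072,"tz":0,"ax":0,"ay":0,"az":0,"grip":0.05},{"tx":0.005,"ty":0.075,"tz":0,"ax":0,"ay":0,"az":0,"grip":0.05},{"tx":0.0095,"ty":0.075,"tz":0,"ax":0,"ay":0,"az":0,"grip":0.05},{"tx":0.0095,"ty":0.075,"tz":0,"ax":0,"ay":0,"az":0,"grip":0.05}]' 30
```

```text
time: 33.95
eef_pos: [0.5346, -0.131, 0.2504]
tool_rot: [87.6, 89.6, -9.7]
ft_force: [2.1, 3.8, 28.7]
finger_gap: 0.0097
```

```bash
python3 -c "
from h import *
go(W([0,-.174,.0935])[0],S[2])"
```

```text
t 33.95 grasp [ 0.5357 -0.1312  0.0874] jaw -7.32 toolx [ 0.007 -0.001 -1.   ] F [ 2.1  3.8 28.7] gap 0.0097
 shift [-0.006   0.0218 -0.0002] rotvec [-0.01  0.02 -0.38] q6 -13.7
```

```bash
python3 -m crank '[{"tx":0,"ty":0.007,"tz":0,"ax":0,"ay":0,"az":0,"grip":0.05},{"tx":0,"ty":0.014,"tz":0,"ax":0,"ay":0,"az":0,"grip":0.05},{"tx":0,"ty":0.02,"tz":0,"ax":0,"ay":0,"az":0,"grip":0.05},{"tx":0,"ty":0.0245,"tz":0,"ax":0,"ay":0,"az":0,"grip":0.05},{"tx":0,"ty":0.0255,"tz":0,"ax":0,"ay":0,"az":0,"grip":0.05},{"tx":0,"ty":0.0255,"tz":0,"ax":0,"ay":0,"az":0,"grip":0.05}]' 30; python3 -c "
from h import *
go(W([0,-.174,.0935])[0],S[2])"
```

```text
time: 34.7
eef_pos: [0.5562, -0.1337, 0.2502]
tool_rot: [-89.2, 89.8, 173.6]
ft_force: [-9.5, 3.7, 37.7]
finger_gap: 0.0099
t 34.70 grasp [ 0.5558 -0.1337  0.0872] jaw -7.26 toolx [-0.003  0.    -1.   ] F [-9.5  3.7 37.7] gap 0.0099
 shift [-0.0063 -0.0001 -0.0001] rotvec [0.05 0.   0.17] q6 -13.1
```

```bash
python3 -m crank '[{"tx":-0.005,"ty":0,"tz":0,"ax":0,"ay":0,"az":0,"grip":0.05},{"tx":-0.0095,"ty":0,"tz":0,"ax":0,"ay":0,"az":0,"grip":0.05},{"tx":-0.0095,"ty":0,"tz":0,"ax":0,"ay":0,"az":0,"grip":0.05},{"tx":-0.0095,"ty":0,"tz":0,"ax":0,"ay":0,"az":0,"grip":0.35},{"tx":-0.0095,"ty":0,"tz":0,"ax":0,"ay":0,"az":0,"grip":0.35},{"tx":-0.06,"ty":0,"tz":0,"ax":0,"ay":0,"az":0,"grip":0.35},{"tx":-0.12,"ty":0,"tz":0,"ax":0,"ay":0,"az":0,"grip":0.35},{"tx":-0.15,"ty":-0.06,"tz":0.03,"ax":0,"ay":0,"az":0,"grip":0.35},{"tx":-0.15,"ty":-0.1,"tz":0.09,"ax":0,"ay":0,"az":0,"grip":0.35},{"tx":-0.15,"ty":-0.1,"tz":0.15,"ax":0,"ay":0,"az":0,"grip":0.35},{"tx":-0.15,"ty":-0.1,"tz":0.15,"ax":0,"ay":0,"az":0,"grip":0.35}]' 20; python3 -c "
from h import *
go(W([0,-.174,.0935])[0],S[2])
c=cam('top');save(c,'t4.png',250,150,390,260,5.6,W([[x,-.175+y,.062] for x in(-.055,.055) for y in(-.043,.043)]))"
```

```text
time: 36.08
eef_pos: [0.4382, -0.2731, 0.3974]
tool_rot: [-43.9, 89.9, -141.5]
ft_force: [0.2, 1.3, -0.1]
finger_gap: 0.0308
t 36.08 grasp [ 0.438  -0.2733  0.2344] jaw -7.51 toolx [-0.001 -0.001 -1.   ] F [ 0.2  1.3 -0.1] gap 0.0308
 shift [ 0.1406  0.0989 -0.1538] rotvec [-0.2   0.07  0.07] q6 -32.0
```

View pics/t4.png

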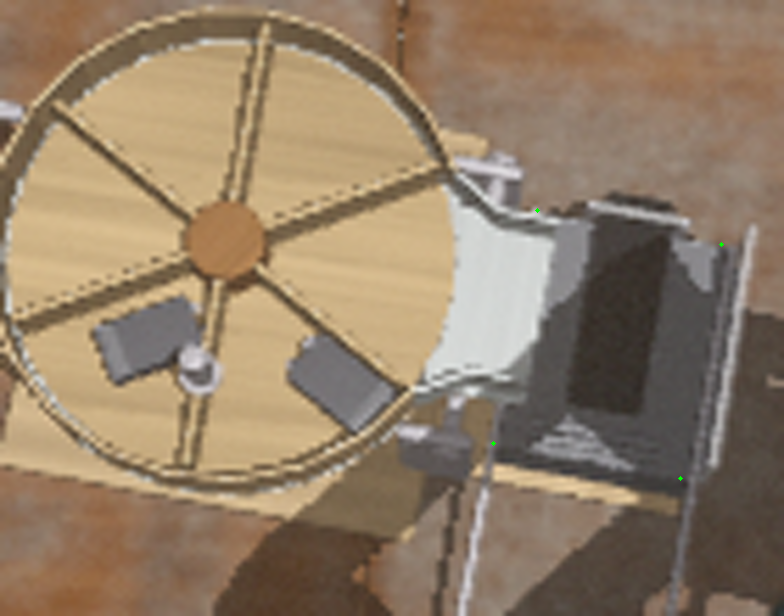

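The cover looks fully shut: the plate end is at crop y=412, the same full-image row (223.6) as at the start. To check cover and tab more closely, I'll return the hand to the pose of the first fin picture and compare.

```bash
python3 -c "
from h import *
go(np.array([.5544,-.1351,.2216]),-7.35)"
```

```text
t 36.12 grasp [ 0.4382 -0.2731  0.2341] jaw -7.48 toolx [-0.002 -0.001 -1.   ] F [-0.3 -1.2  0.2] gap 0.0308
 shift [ 0.0122  0.097  -0.1518] rotvec [-0.13  0.05  0.1 ] q6 -32.0
```

```bash
python3 -m crank '[{"tx":0,"ty":0.03,"tz":-0.05,"ax":0,"ay":0,"az":0,"grip":0.36},{"tx":0,"ty":0.06,"tz":-0.1,"ax":0,"ay":0,"az":0,"grip":0.36},{"tx":0.012,"ty":0.097,"tz":-0.152,"ax":0,"ay":0,"az":0,"grip":0.36},{"tx":0.012,"ty":0.097,"tz":-0.152,"ax":0,"ay":0,"az":0,"grip":0.36},{"tx":0.012,"ty":0.097,"tz":-0.152,"ax":0,"ay":0,"az":0,"grip":0.36},{"tx":0.012,"ty":0.097,"tz":-0.152,"ax":0,"ay":0,"az":0,"grip":0.36}]' 20; python3 - <<'E'
from h import *
go(np.array([.5544,-.1351,.2216]),-7.35)
c=cam("wrist");save(c,"w8.png",0,0,640,400,1.2)
a=cv2.imread("pics/w2.png");b=cv2.imread("pics/w8.png")
x0,y0,x1,y1=250,130,500,290
cv2.imwrite("pics/cmp.png",cv2.resize(np.vstack([a[y0:y1,x0:x1],b[y0:y1,x0:x1]]),None,fx=1.8,fy=1.8))
g=lambda i,q:np.float32(cv2.cvtColor(i,6)[q[1]:q[3],q[0]:q[2]])
for n,q in dict(fin=(360,200,410,262),chute=(280,110,490,180)).items():
    t=g(a,q);s=cv2.matchTemplate(g(b,(q[0]-12,q[1]-12,q[2]+12,q[3]+12)),t,5);print(n,np.array(cv2.minMaxLoc(s)[3])-12,s.max())
E
```

```text
time: 36.88
eef_pos: [0.554, -0.1321, 0.3849]
tool_rot: [-95.4, 89.8, 167.3]
ft_force: [-0.1, 0.1, 0.4]
finger_gap: 0.0315
t 36.88 grasp [ 0.5535 -0.132   0.2219] jaw -7.33 toolx [-0.003  0.001 -1.   ] F [-0.1  0.1  0.4] gap 0.0315
 shift [0.0003 0.0008 0.003 ] rotvec [ 0.02 -0.02  0.18] q6 -13.0
fin [2 4] 0.9625612
chute [2 4] 0.9335597
```

The fin and the fixed chute show the same shift (2, 4 px) against the initial picture, so the cover is back in its starting latched place. The hand is clear, so I'm handing in.

```bash
python3 -m crank '[{"tx":-0.04,"ty":0,"tz":0,"ax":0,"ay":0,"az":0,"grip":0.36},{"tx":-0.06,"ty":0,"tz":0,"ax":0,"ay":0,"az":0,"grip":0.36},{"tx":-0.06,"ty":0,"tz":0,"ax":0,"ay":0,"az":0,"grip":0.36},{"tx":-0.06,"ty":0,"tz":0,"ax":0,"ay":0,"az":0,"grip":0.36}]' 20; python3 -c "
from cell import r
print(r.close_job())"
```

```text
time: 37.42
eef_pos: [0.554, -0.1322, 0.4441]
tool_rot: [-100.2, 89.8, 162.4]
ft_force: [0.1, -0.6, -0.4]
finger_gap: 0.031
the job is handed in; nothing more can be done
None
```

The job is done and was handed in at about 37 s on the robot's clock; no verdict is reported.

I pressed the tab and slid the cover open, put the loose cell in the case, and tipped the carousel once for each of its two AA cells. To bring them to the spout I turned the wheel to 60° and then 180°. I then lowered the tray and slid the cover shut with the tab held down, letting the tab spring up before I released the fin.

**Last checks**
- **Cells:** with the cover still open, the pictures showed all three AA cells lying in the case; once it was shut I could not see them.
- **Carousel:** both blocks were in the wheel and the tray looked level in the last top view.
- **Cover and tab:** the fin was gripped at the same place as at the start, with the cover pressed against its closed stop. In the wrist view the fin and the fixed chute had shifted equally, by 2 and 4 pixels, so the cover is shut to about 1 mm. The tab was not measured; the fin's look fits it being up.

**Failed or disagreed**
- The first move command was refused because some fields were missing; nothing moved.
- The top and wrist cameras disagreed by about 4 mm on where the stand is; I used a value between them.
- I could not view the final before-and-after picture because the limit of 16 had been reached, so that comparison was by numbers only.

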